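# Find the slack corner of a mask holder by feel and wedge it firm

## Task

The mask holder rocks on its four posts: press its corners with a fingertip, one after another, to feel which one gives way, then slide the loose steel wedge, thin end first, in from the side under the overhanging edge at that corner until it is just snug (the holder must stay level), and let go of it. Then prove the job: press all four corners again, firmly but gently (about 5 N, never over 40 N), starting at the corner with the black disc and going clockwise as seen from above; none may give way any more. Leave the wedge in place, the holder level on its nest, and the other things where they stand.

Things in the scene. Friction and masses are not known exactly. Their poses are not given: they have to be found in the camera images.
- nest: Fixed dark steel base plate, 64 x 42 x 6 mm (x, y, z), origin under its centre on the worktop. A block in its middle stands in the holder's window; four round-topped 9 mm posts at x +-22, y +-16 mm carry the holder. The posts look alike, but one (any of the four) is slack: as high as the rest, it sinks up to 4 mm when its corner is pressed with over about 2 N, and comes up again when let go.
- holder: Bare aluminium frame, 64 x 64 x 8 mm, 0.9 kg, with a window 30 (x) x 20 (y) mm; lies loose on the posts (1.5 mm play), origin under its centre, 16 mm above the worktop, top at 24 mm; axes along the nest's. Its edges at y = +32 and -32 mm overhang the nest by 11 mm. The wedge goes in there along the holder's y, centred at x = +22 or -22 mm, standing on the worktop.
- wedge: Loose steel wedge standing on the worktop, 32 long, 20 wide, 0.1 kg. Origin on its underside where slope and block meet; x points to the thin end. Slope: x = 0 to 12 mm (nose), its top falling from 18.5 to 14.5 mm (1 in 3), so it meets the holder's edge with the nose about 4 mm under it; each 1 mm more lifts 0.33 mm (the full lift bears 4 to 5 N). Block to grip: x = -20 to 0 mm, 36 mm tall, 20 mm wide.
- corner_1 (a point): Point on the holder's top face over a post, at x, y = (+22, +16) mm of the holder; press here. The corner with the dark disc (a black disc of 10 mm diameter is let into the frame's top beside this point).
- corner_2 (a point): Point on the holder's top face over a post, at x, y = (+22, -16) mm of the holder; press here. The next corner clockwise, going clockwise as seen from above.
- corner_3 (a point): Point on the holder's top face over a post, at x, y = (-22, -16) mm of the holder; press here. The corner diagonally across from the disc, going clockwise as seen from above.
- corner_4 (a point): Point on the holder's top face over a post, at x, y = (-22, +16) mm of the holder; press here. The last corner, going clockwise as seen from above.
- tape_roll: Bystander: roll of black tape lying flat, 55 mm across, 18 mm high; origin at its underside.
- timer: Bystander: small grey timer, 46 x 52 x 19 mm; origin at its underside.
- lens_cap: Bystander: black lens cap, 48 mm across, 12 mm high; origin at its underside.

How it is judged:
By the outcome, as a careful person would: the job done as asked, in the order asked, and still so for the second after the job is handed in, with the robot touching nothing.
It also fails if it takes over 72 s, if anything falls off the work surface, if the arm or the gripper's body presses on something with over 40 N, if the wrist force passes 120 N, or if a joint passes its speed limit or range.

## Robot

A 6-joint arm with a two-finger parallel gripper is mounted at the origin on a cart in front of the work surface, level with it; the furniture and walls round the work are solid. World frame = base frame: x ahead of the robot, y to its left, z up, the work surface at z = 0. Lengths are in mm, angles in rad, forces in N, time in s.
With the tool pointing down it reaches from about 350 to 875 mm from the base axis. Payload 4.2 kg.
Tool frame: the origin (TCP) lies midway between the tips of the shut fingers; the grasp point (between the pads) lies 19 mm behind it; z points along the fingers, y is the line along which they close (so a half turn about z gives the same grasp; the last joint's range is limited). The gripper opens to 85 mm and grips with 20 to 120 N. Pads are 22 mm wide; open, the fingers measure 114 mm over their backs; the gripper's body (76 mm by 85 mm) begins 54 mm behind the grasp point. The pads swing forward as they close: fully open they stand 13 mm farther back than shut.
Start: joints at [-1.006, 0.385, 0.008, 0, -1.194, -0.259], TCP at [188.176, -595.977, 210.212] pointing down, gripper open.
Joint ranges: [-3.14, 3.14], [-1.21, 2.06], [-1.07, 1.41], [-3.16, 2.05], [-2.99, -0.16], [-3.1, 3.1]. Speed limits (rad/s): [2.79, 2.79, 3.14, 3.14, 3.14, 3.14].

## Interface

Orientations are given as a unit quaternion [x, y, z, w].
In Python, from bench import arm gives the robot as it stands.
- The arm moves only by the tool send_rows, never from a script. Its argument "targets" is a list of rows, each an object of numbers: "gripper": the gripper command: -1 is fully open, 1 is shut, values between are in proportion; "x", "y", "z": the shift along the tool's x, y, z in cm; "ax", "ay", "az": the turn, a rotation vector about the tool's x, y, z in degrees. A call has 1 to 5 rows; each row shifts and turns the commanded pose from where the row before left it, along the tool's axes as they then stand; what a row does not reach is not made up. A row lasts 1/12 s, in which the tool goes at most 41.7 mm and 7.16 degrees, less where a joint would pass 70% of its speed; a pose out of reach is approached as far as the arm can. A call is refused whole if a number of a shift passes 4.17 or a number of a turn 7.16, either way. A call with a gripper value outside its range is refused whole. The fingers move at their own pace and stop on an object; the grip force is fixed at half the most. Time passes only in rows, so rows that do not move let the fingers close. It gives the time, the measured TCP pose, the force, the opening and the grip force at its end, in the units of the state.
- arm.read_state(): the state, without advancing time (a new reading comes with each control period).
- arm.get_image(name): name is "scene" or "side" or "wrist"; returns (picture, depth): 400x640x3 uint8, red, green, blue; 400x640 float32, mm along the optical axis (not along the pixel's ray), 0 where there is no reading.
- arm.camera_model(name): a dict with "fx", "fy", "cx", "cy" (pixels), "distortion" ([k1, k2, p1, p2, k3] as OpenCV has them; the pictures are not rectified), "cam_to_world" (4x4, takes a point from camera to world coordinates). Camera axes: x right, y down, z forward; pixel columns grow to the right and rows downward; lengths in mm; the calibration is good to about 2 mm. A picture is of the moment at which its call begins: read the wrist's pose just before it. camera_model takes no time and is no camera call; for the wrist camera it gives the pose at the moment of the call.
- arm.job_done(): hands the job in; it is judged then, once.
Trained networks look in the newest picture that a camera, given by its name, has taken for a name from the list of things; names that differ only in an ending like _2 or _b are one class to them, and where a whole thing is asked for, a point or a joint stands for the part that bears it (a point fixed in the world has none). Each returns a list of dicts, best first, with "score" (0 to 1); they miss things now and then, are a little off and sometimes report something else, mostly with a low value. They report only what shows in the picture. A call takes as long as a camera call.
- arm.boxes_of(camera, thing): "rect" ([left, top, width, height] in pixels, round what is visible of it).
The state is a dict: "clock": time; "joints": joint angles; "joint_vel": joint speeds; "joint_efforts": joint torques, N m; "position": TCP position; "ee_rot": TCP orientation; "contact_force": force on the tool from outside, world axes, zero at the start; "wrist_torque": the same for the moment, N m; "gripper_width": finger opening in mm; "grasp_force": force on a finger pad.
Only numpy, scipy, OpenCV 4.12 (cv2) and the standard library are available. Lean on these libraries where they do the work, as an engineer would, in place of code of your own. Each camera call takes 0.05 s, during which the arm holds its last target. There are 200 camera calls.

## Working session

There is one attempt and no reset: what is moved stays moved. The work goes in short steps, Python scripts to look and compute and a tool call to move; the robot and the scene stay as the last step left them, time stands still between calls to the robot, and variables do not carry over. Pictures are saved under pics/ and viewed, at most 10 in all, crops included, and the job is handed in when it is done.

Besides the shell and the picture viewer there is one more tool, called after "Call:" as a command line: name --argument value ..., lists and objects as JSON in quotes. send_rows: Moves the arm, as the interface text tells. Its arguments: {"type":"object","properties":{"targets":{"type":"array"}},"required":["targets"]}

```bash
mkdir -p pics; ls; cat > h.py <<'E'
import numpy as np,cv2
from bench import arm
def world(name,depth,m,u,v):
    K=np.array([[m['fx'],0,m['cx']],[0,m['fy'],m['cy']],[0,0,1]]);
    p=cv2.undistortPoints(np.array([[[u,v]]],float),K,np.array(m['distortion']))[0,0]
    d=depth[int(round(v)),int(round(u))]
    return (np.array(m['cam_to_world'])@[p[0]*d,p[1]*d,d,1])[:3]
def cloud(depth,m):
    h,w=depth.shape;K=np.array([[m['fx'],0,m['cx']],[0,m['fy'],m['cy']],[0,0,1]])
    uv=np.stack(np.meshgrid(np.arange(w),np.arange(h)),-1).reshape(-1,1,2).astype(float)
    p=cv2.undistortPoints(uv,K,np.array(m['distortion']))[:,0];d=depth.reshape(-1,1)
    P=np.hstack([p*d,d,np.ones_like(d)])@np.array(m['cam_to_world']).T
    P=P[:,:3].reshape(h,w,3);P[depth<=0]=np.nan
    return P
E
python3 - <<'E'
from h import *
print(arm.read_state())
for n in ['scene','side']:
    im,d=arm.get_image(n);m=arm.camera_model(n)
    cv2.imwrite(f'pics/{n}0.png',im[:,:,::-1]);np.save(n+'.npy',d)
    P=cloud(d,m)
    for t in ['holder','wedge','nest','tape_roll','timer','lens_cap']:
        for b in arm.boxes_of(n,t)[:2]:
            x,y,w,h=b['rect'];print(n,t,round(b['score'],2),[round(q) for q in b['rect']],P[min(399,int(y+h/2)),min(639,int(x+w/2))].round(0))
E
```

```text
pics
{'clock': 0.0, 'joints': array([-1.00640864e+00,  3.85543439e-01,  6.62414324e-03, -4.93716496e-04,
       -1.19400556e+00, -2.58624435e-01]), 'joint_vel': array([ 0.00014919,  0.00066179, -0.00132506, -0.00097397, -0.00257923,
        0.00023076]), 'joint_efforts': array([-1.50440783e-04, -3.92291987e+01,  1.88409394e+01,  4.18609634e+00,
       -4.53576562e-03, -1.00616253e-05]), 'position': array([ 187.97600841, -595.39815291,  209.12968183]), 'ee_rot': array([-1.52196674e-01,  9.88349628e-01,  1.06719295e-03, -2.15404299e-04]), 'contact_force': array([-0.49988259,  0.01761592, -0.23178187]), 'wrist_torque': array([0.0073613 , 0.02410052, 0.02270176]), 'grasp_force': 0.0, 'gripper_width': 85.46615072106466}
scene holder 0.83 [295, 243, 49, 37] [474. -30.  24.]
scene wedge 0.45 [334, 282, 12, 6] [440. -93.  36.]
scene nest 0.73 [295, 255, 43, 26] [462. -33.  22.]
scene nest 0.72 [293, 243, 50, 33] [482. -20.  19.]
scene timer 0.63 [294, 195, 21, 19] [593.  93.  19.]
scene lens_cap 0.96 [332, 200, 24, 19] [632.  32.  12.]
side holder 0.69 [342, 208, 34, 20] [480. -21.  18.]
side wedge 0.79 [386, 206, 20, 24] [434. -81.  26.]
side nest 0.44 [343, 213, 25, 22] [468.  -1.  22.]
side nest 0.25 [281, 183, 24, 15] [638.  46.  11.]
side tape_roll 0.59 [293, 164, 20, 17] [690. -15.   1.]
side timer 0.66 [259, 199, 28, 19] [605. 115.  18.]
side timer 0.26 [343, 206, 28, 25] [482. -18.  18.]
side lens_cap 0.72 [342, 206, 35, 22] [481. -22.  19.]
side lens_cap 0.65 [282, 183, 22, 14] [640.  45.  12.]
```

```bash
python3 - <<'E'
from h import *
from scipy.spatial.transform import Rotation as R
m=arm.camera_model('wrist');s=arm.read_state()
T=np.eye(4);T[:3,:3]=R.from_quat(s['ee_rot']).as_matrix();T[:3,3]=s['position']
print((np.linalg.inv(T)@np.array(m['cam_to_world'])).round(3),m['fx'],m['distortion'])
for n in ['scene','side']: print(n,np.array(arm.camera_model(n)['cam_to_world']).round(2).tolist(),arm.camera_model(n)['fx'])
a=cv2.imread('pics/scene0.png');b=cv2.imread('pics/side0.png')[160:270,240:440]
c=np.vstack([cv2.resize(a[180:300,260:380],(480,480),interpolation=2),]);b=cv2.resize(b,(320,176))
o=np.zeros((480,800,3),np.uint8);o[:,:480]=c;o[:176,480:]=b;o[200:400,480:800]=cv2.resize(a,(320,200));cv2.imwrite('pics/v1.png',o)
E
```

```text
[[ 1.00000e-03 -9.59000e-01 -2.82000e-01  7.08300e+01]
 [ 1.00000e+00  0.00000e+00  2.00000e-03 -1.10000e-01]
 [-1.00000e-03 -2.82000e-01  9.59000e-01 -1.64214e+02]
 [ 0.00000e+00  0.00000e+00  0.00000e+00  1.00000e+00]] 322.0551254506395 [-0.02734062  0.          0.          0.          0.        ]
scene [[0.59, -0.43, 0.68, -12.54], [-0.81, -0.32, 0.49, -396.02], [0.01, -0.84, -0.54, 524.76], [0.0, 0.0, 0.0, 1.0]] 510.8412558287417
side [[-0.55, -0.57, 0.61, 33.31], [-0.83, 0.37, -0.41, 374.68], [0.0, -0.73, -0.68, 616.24], [0.0, 0.0, 0.0, 1.0]] 406.7056091207475
```

View pics/v1.png

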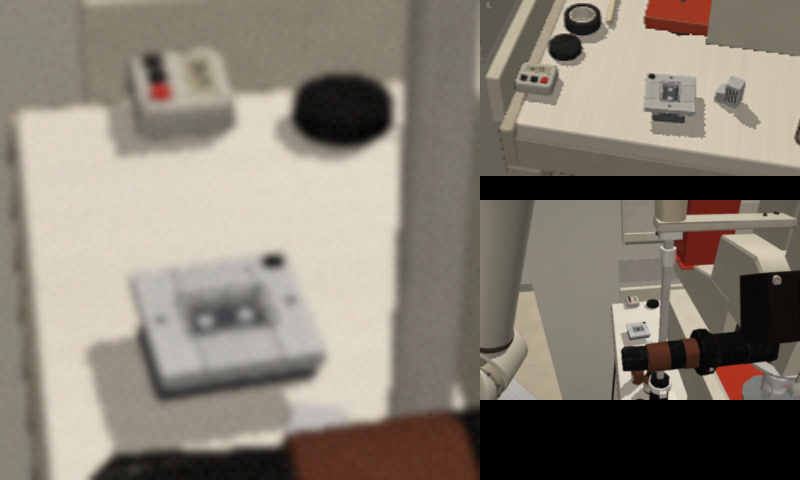

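```bash
python3 - <<'E'
from h import *
H=np.full((60,60),np.nan)
for n in ['scene','side']:
    P=cloud(np.load(n+'.npy'),arm.camera_model(n)).reshape(-1,3);P=P[~np.isnan(P[:,0])]
    i=((P[:,0])/20).astype(int);j=((P[:,1]+800)/20).astype(int)
    k=(i>=0)&(i<60)&(j>=0)&(j<60)&(P[:,2]<900)
    for a,b,z in zip(i[k],j[k],P[k,2]): H[a,b]=np.fmax(H[a,b],z)
print('cols y from',-800,'to 400 step 20 (reversed: left=+y); rows x; units cm')
for a in range(59,8,-1): print(a*20,''.join('%3s'%('.' if np.isnan(v) else int(round(v/10))) for v in H[a,20:58][::-1]))
print('y:',[20*(j)-800 for j in range(57,19,-1)])
a=cv2.imread('pics/side0.png');cv2.imwrite('pics/v2.png',a)
E
```

```text
cols y from -800 to 400 step 20 (reversed: left=+y); rows x; units cm
1180   .  .  .  .  .  .  .  .  .  .  .  .  .  .  .  .  .  .  .  .  .  .  .  .  .  .  .  .  .  .  .  .  .  .  .  .  . 15
1160   .  .  .  .  .  .  .  .  .  .  .  .  .  .  .  .  .  .  .  .  .  .  .  .  .  .  .  .  .  .  .  .  .  .  .  . 14 15
1140   .  .  .  .  .  .  .  .  .  .  .  .  .  .  .  .  .  .  .  .  .  .  .  .  .  .  .  .  .  .  .  .  .  .  . 15 13  4
1120   .  .  .  .  .  .  .  .  .  .  .  .  .  .  .  .  .  .  .  .  .  .  .  .  .  .  .  .  .  .  .  .  .  . 15 14  4  0
1100   .  .  .  .  .  .  .  .  .  .  .  .  .  .  .  .  .  .  .  .  .  .  .  .  .  .  .  .  .  .  .  .  . 15 14  4  0  0
1080   .  .  .  .  .  .  .  .  .  .  .  .  .  .  .  .  .  .  .  .  .  .  .  .  .  .  .  .  .  .  .  . 15 15  4  0 24  0
1060   .  .  .  .  .  .  .  .  .  .  .  .  .  .  .  .  .  .  .  .  .  .  .  .  .  .  .  .  .  .  . 15 15  4  0 25  0  0
1040   .  .  .  .  .  .  .  .  .  .  .  .  .  .  .  .  .  .  .  .  .  .  .  .  .  .  .  .  .  . 15 15  4  0 26 26  0  .
1020   .  .  .  .  .  .  .  .  .  .  .  .  .  .  .  .  .  .  .  .  .  
[... 4552 characters left out ...]
45 45 45 21 32 31 32
240   .  .  .  .  .  .  .  .  .  .  .  .  .  .  .  .  .  .  .  .  .  .  .  .  0  0  5  6  6 19 45 47 45 21 32 32 32 31
220   .  .  .  .  .  .  .  .  .  .  .  .  .  .  .  .  .  .  .  .  .  .  .  .  .  0  6  6  . 47 47 47 32 33 41 42 31 43
200   .  .  .  .  .  .  .  .  .  .  .  .  .  .  .  .  .  .  . 52 52  .  .  .  .  .  .  .  .  . 47 47 32 33 33 42 43 43
180   .  .  .  .  .  .  .  .  .  .  .  .  .  .  .  .  .  . 51 53 44 46  .  .  .  .  .  .  .  . 31 32 32 32 32 30 42 41
y: [340, 320, 300, 280, 260, 240, 220, 200, 180, 160, 140, 120, 100, 80, 60, 40, 20, 0, -20, -40, -60, -80, -100, -120, -140, -160, -180, -200, -220, -240, -260, -280, -300, -320, -340, -360, -380, -400]
```

View pics/v2.png

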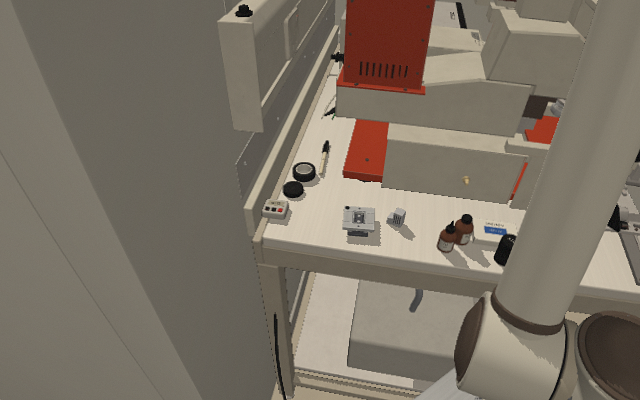

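View pics/scene0.png

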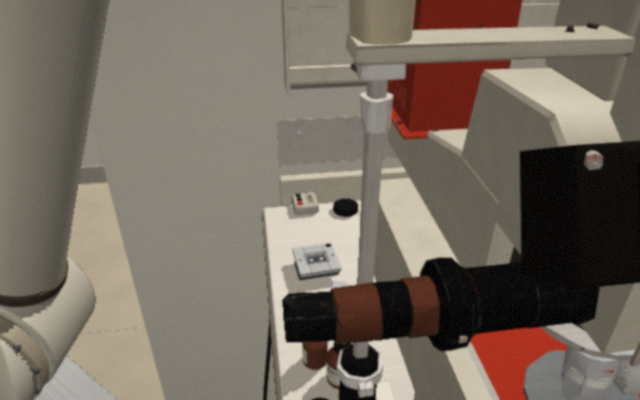

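```bash
python3 - <<'E'
from h import *
P=cloud(np.load('scene.npy'),arm.camera_model('scene'))
for v in range(20,400,30): print(v,' '.join('%d,%d,%d'%tuple(P[v,u]) if not np.isnan(P[v,u,0]) else 'nan' for u in range(20,640,60)))
P=cloud(np.load('side.npy'),arm.camera_model('side'))
print('side')
for v in range(10,260,20): print(v,' '.join('%d,%d,%d'%tuple(P[v,u]) if not np.isnan(P[v,u,0]) else 'nan' for u in range(330,640,30)))
E
```

```text
20 130,-63,452 161,-76,448 475,320,334 540,255,330 606,188,327 637,90,336 221,-259,462 508,-165,396 559,-212,394 425,-302,432 378,-350,448
50 127,-58,434 159,-71,428 469,326,287 534,257,283 605,190,279 636,89,289 223,-258,446 248,-282,445 272,-307,444 299,-333,442 325,-361,442
80 124,-53,414 158,-63,407 462,331,238 533,264,232 601,191,228 630,84,243 232,-255,426 514,-171,330 391,-275,386 423,-314,386 364,-362,413
110 120,-47,393 158,-53,382 455,337,186 527,267,179 599,194,173 674,117,168 230,-257,409 515,-175,294 379,-283,366 343,-334,391 357,-368,396
140 116,-41,371 157,-41,355 450,347,128 522,272,122 596,196,115 673,117,108 236,-255,387 476,-196,276 372,-290,345 322,-342,379 348,-375,379
170 112,-34,347 159,-23,322 442,354,69 516,277,61 593,198,54 675,118,44 236,-257,366 465,-205,246 365,-296,322 207,-364,415 213,-386,420
200 108,-25,320 991,1860,-853 433,360,6 510,282,-3 592,203,-14 660,107,-12 470,-130,175 455,-215,216 358,-303,299 203,-368,403 208,-390,409
230 103,-16,292 848,1629,-855 423,369,-61 505,289,-73 589,206,-86 568,38,-1 461,-137,137 446,-223,183 371,-306,262 197,-372,
[... 1776 characters left out ...]
4,-241,192 299,-280,198 152,17,404 130,9,415 113,-10,418
170 661,-73,0 574,-94,49 491,-102,101 451,-145,109 411,-187,117 371,-227,127 331,-265,137 289,-294,153 142,22,389 121,12,399 106,-20,396
190 602,-33,0 565,-91,-2 526,-148,0 444,-151,58 401,-192,70 362,-236,77 320,-274,90 158,26,355 132,27,375 113,13,382 359,-1640,-597
210 547,4,0 494,-35,21 474,-103,0 440,-162,-2 401,-214,0 366,-274,-2 327,-330,-1 146,36,342 122,31,358 104,12,363 164,-580,-3
230 498,38,0 451,-1,19 431,-66,-1 395,-118,-1 329,-119,57 317,-209,14 280,-260,16 135,42,327 113,33,341 95,8,341 122,-423,59
250 458,65,-6 422,19,-1 388,-29,0 356,-80,-1 317,-122,9 287,-179,0 235,-185,47 123,49,312 103,34,322 142,-394,-1 96,-383,49
```

```bash
cat >> h.py <<'E'
def hmap(files,x0,x1,y0,y1,st=20,zmax=2000):
    nx,ny=int((x1-x0)/st),int((y1-y0)/st);H=np.full((nx,ny),np.nan)
    for f in files:
        P=np.load(f).reshape(-1,3);P=P[~np.isnan(P[:,0])&(P[:,2]<zmax)]
        i=np.floor((P[:,0]-x0)/st).astype(int);j=np.floor((P[:,1]-y0)/st).astype(int)
        k=(i>=0)&(i<nx)&(j>=0)&(j<ny)
        np.fmax.at(H,(i[k],j[k]),P[k,2])
    print('y left->right:',y1-st,'to',y0)
    for a in range(nx-1,-1,-1): print('%4d'%(x0+a*st),''.join('%3s'%('.' if np.isnan(v) else int(round(v/10))) for v in H[a][::-1]))
def snap(n,tag):
    m=arm.camera_model(n);im,d=arm.get_image(n);m=arm.camera_model(n) if n!='wrist' else m
    cv2.imwrite(f'pics/{tag}.png',im[:,:,::-1]);P=cloud(d,m);np.save(tag+'.npy',P);return im,d,m,P
E
python3 - <<'E'
from h import *
im,d,m,P=snap('wrist','w0')
hmap(['w0.npy'],-100,700,-900,-200)
E
```

```text
y left->right: -220 to -900
 680   .  .  .  .  .  .  .  .  .  .  .  .  .  .  .  .  .  .  .  .  .  .  .  .  .  .  .  .  .  .  .  .  .  .  .
 660   .  .  .  .  .  .  .  .  .  .  .  .  .  .  .  .  .  .  .  .  .  .  .  .  .  .  .  .  .  .  .  .  .  .  .
 640   .  .  .  .  .  .  .  .  .  .  .  .  .  .  .  .  .  .  .  .  .  .  .  .  .  .  .  .  .  .  .  .  .  .  .
 620   .  .  .  .  .  .  .  .  .  .  .  .  .  .  .  .  .  .  .  .  .  .  .  .  .  .  .  .  0  0  .  .  .  .  .
 600   .  .  .  .  .  .  .  .  .  .  .  .  .  .  .  .  .  .  .  .  .  .  .  .  .  .  0  0  0  0  .  .  .  .  .
 580   .  .  .  .  .  .  .  .  .  .  .  .  .  .  .  .  .  .  .  .  .  .  .  .  .  .  0  0  0  0  .  .  .  .  .
 560   .  .  .  .  .  .  .  .  .  .  .  .  .  .  .  .  .  .  .  .  .  .  .  .  .  .  0  0  0  .  .  .  .  .  .
 540   .  .  .  .  .  .  .  .  .  .  .  .  .  .  .  .  .  .  .  .  .  .  .  .  .  .  .  .  .  .  .  .  .  .  0
 520   .  .  .  .  .  .  .  .  .  .  .  .  .  .  .  .  .  .  .  .  .  .  .  .  .  .  .  .  .  .  .  .  .  .  0
 500   .  .  .  .  .  .  .  .  .  .  .  .  .  .  .  .  .  .  .  .  .  .  
[... 2667 characters left out ...]
5-84-84-85-85-85-85-84-85-85-85-85
   0   .  .  .  .  .  .  .  6  5  6  6  0  6  6  6  5-85-85-85-84-84-85-84-84-84-85-84-84-85-84-85-84-85-85-85
 -20   .  .  .  .  .  .  .  .  5  6  6  6  6  6  6-84-85-84-84-84-84-84-84-84-84-85-85-85-84-85-84-85-84-85-84
 -40   .  .  .  .  .  .  .  .  .  6  6  6  6  5-84-84-84-84-85-84-84-84-84-85-85-84-84-85-84-84-85-84-85-85-85
 -60   .  .  .  .  .  .  .  .  .-84  5-84-85-84-84-84-84-84-84-84-84-84-85-84-84-84-85-84-84-85-84-85-85-85-84
 -80   .  .  .  .  .  .  .  .  .  .-84-84-85-84-85-84-84-84-84-84-84-84-85-84-85-84-85-85-85-85-84-85-85-84-84
-100   .  .  .  .  .  .  .  .  .  .-85-84-85-84-84-84-85-84-84-84-84-84-84-84-85-85-85-85-84-85-84-84-84-85-84
```

View pics/w0.png

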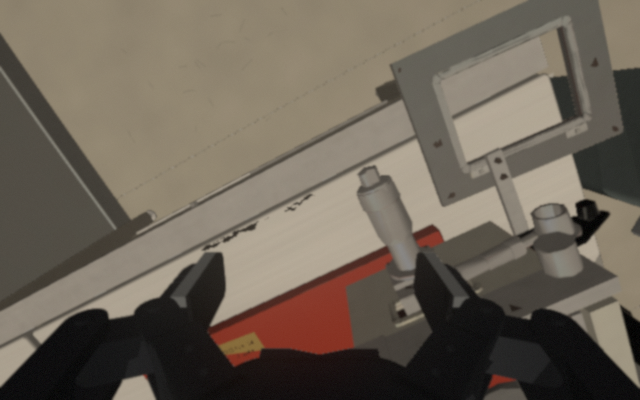

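Call:
send_rows --targets '[{"z":-4,"gripper":-1},{"z":-4,"gripper":-1},{"z":-4,"gripper":-1},{"z":-4,"gripper":-1},{"z":-4,"gripper":-1}]'

```text
$.targets[0]: bad value
```

```bash
python3 - <<'E'
from h import *
s=arm.read_state();print(s['joints'].round(3),s['position'],s['contact_force'],s['clock'])
im,d,m,P=snap('wrist','w1')
hmap(['w1.npy'],-100,700,-700,-100)
E
```

```text
[-1.006  0.385  0.008 -0.    -1.194 -0.259] [ 188.18306996 -595.95330709  210.21337062] [0.52926488 1.13836774 0.3145766 ] 0.75
y left->right: -120 to -700
 680   .  .  .  .  .  .  .  .  .  .  .  .  .  .  .  .  .  .  .  .  .  .  .  .  .  .  .  .  .  .
 660   .  .  .  .  .  .  .  .  .  .  .  .  .  .  .  .  .  .  .  .  .  .  .  .  .  .  .  .  .  .
 640   .  .  .  .  .  .  .  .  .  .  .  .  .  .  .  .  .  .  .  .  .  .  .  .  .  .  .  .  .  .
 620   .  .  .  .  .  .  .  .  .  .  .  .  .  .  .  .  .  .  .  .  .  .  .  .  .  .  .  .  .  .
 600   .  .  .  .  .  .  .  .  .  .  .  .  .  .  .  .  .  .  .  .  .  .  .  .  .  .  .  .  .  .
 580   .  .  .  .  .  .  .  .  .  .  .  .  .  .  .  .  .  .  .  .  .  .  .  .  .  .  .  .  .  .
 560   .  .  .  .  .  .  .  .  .  .  .  .  .  .  .  .  .  .  .  .  .  .  .  .  .  .  .  .  .  .
 540   .  .  .  .  .  .  .  .  .  .  .  .  .  .  .  .  .  .  .  .  .  .  .  .  .  .  .  .  .  .
 520   .  .  .  .  .  .  .  .  .  .  .  .  .  .  .  .  .  .  .  .  .  .  .  .  .  .  .  .  .  .
 500   .  .  .  .  .  .  .  .  .  .  .  .  .  .  .  .  .  .  .  .  .  .  .  .  .
[... 2195 characters left out ...]
6  5  5-84-85-85-84-85-84-84
  20 -11-11  .  .  .  .  .  .  .  .  .  5  5  6  6  0  0  0  6  6  6  5-84-84-85-85-85-85-85-84
   0 -12-12  .  .  .  .  .  .  .  .  .  .  5  5  6  6  0  6  6  5  5-85-84-85-85-85-85-84-84-84
 -20 -13-14  .  .  .  .  .  .  .  .  .  .  .  5  6  6  6  6  6  5-84-84-84-84-85-84-84-85-85-84
 -40 -15-15  .  .  .  .  .  .  .  .  .  .  .  .  5  6  6  6  5-84-85-84-84-84-84-84-84-84-85-84
 -60 -16-16  .  .  .  .  .  .  .  .  .  .  .  .  5  5-85-84-84-84-84-85-84-84-85-84-84-85-85-85
 -80 -17-17  .  .  .  .  .  .  .  .  .  .  .  .  .-84-84-84-85-84-84-85-84-85-84-85-85-84-84-84
-100 -18-18  .  .  .  .  .  .  .  .  .  .  .  .  .-84-84-84-84-84-84-85-84-85-84-84-85-84-84-85
```

Call:
send_rows --targets '[{"x":0,"y":0,"z":-4,"ax":0,"ay":0,"az":0,"gripper":-1},{"x":0,"y":0,"z":-4,"ax":0,"ay":0,"az":0,"gripper":-1},{"x":0,"y":0,"z":-4,"ax":0,"ay":0,"az":0,"gripper":-1},{"x":0,"y":0,"z":-4,"ax":0,"ay":0,"az":0,"gripper":-1},{"x":0,"y":0,"z":-4,"ax":0,"ay":0,"az":0,"gripper":-1}]'

```text
clock: 1.22
position: [187.9, -595.5, 412.6]
ee_rot: [-0.152, 0.988, -0.0, 0.0]
contact_force: [1.1, -1.2, -0.5]
gripper_width: 85.1
grasp_force: 0.0
```

```bash
python3 - <<'E'
from h import *
s=arm.read_state();print(s['joints'].round(3),s['position'],s['contact_force'],s['clock'])
im,d,m,P=snap('wrist','w2')
hmap(['w2.npy'],0,700,-700,-100)
E
```

```text
[-1.006  0.33   0.417  0.    -1.657 -0.259] [ 187.86943875 -595.49314629  412.60678191] [ 1.1136195  -1.22013606 -0.52218037] 1.2167
y left->right: -120 to -700
 680   .  .  .  .  .  .  .  .  .  .  .  .  .  .  .  .  .  .  .  .  .  .  .  .  .  0  0  0  .  .
 660   .  .  .  .  .  .  .  .  .  .  .  .  .  .  .  .  .  .  .  .  .  .  .  .  .  0  0  0  0  .
 640   .  .  .  .  .  .  .  .  .  .  .  .  .  .  .  .  .  .  .  .  .  .  .  .  .  .  0  0  0  0
 620   .  .  .  .  .  .  .  .  .  .  .  .  .  .  .  .  .  .  .  .  .  .  .  .  5  5  .  0  0  0
 600   .  .  .  .  .  .  .  .  .  .  .  .  .  .  .  .  .  .  .  .  .  .  .  .  5  5  5  .  0  0
 580   .  .  .  .  .  .  .  .  .  .  .  .  .  .  .  .  .  .  .  .  .  5  5  5  5  5  5  5  .  0
 560   .  .  .  .  .  .  .  .  .  .  .  .  .  .  .  .  .  .  .  .  7  7  5  5  5  5  5  5  5  .
 540   .  .  .  .  .  .  .  .  .  .  .  .  .  .  .  .  .  .  .  8  9  6  5  5  5  5  5  5  5  5
 520   .  .  .  .  .  .  .  .  .  .  .  .  .  .  .  .  .  . 11 11  9  .  5  5  5  5  5  5  5  5
 500   .  .  .  .  .  .  .  .  .  .  .  .  .  .  .  .  . 12 12 10  .  .  . 
[... 1720 characters left out ...]
0 53 53 51  0  0-84-85-84-84
 120   0  0  0  0  .  .  .  0  0  0  0  0 12 11 12  6  7  6  6  6  5  0  0  0  0-85-84-84-84-85
 100   0  0  0  0  .  .  .  .  0  0  0  0  0  5  6  6  7  6  6  6  5  5  0 -1-84-84-85-84-85-85
  80   0  0  0 -1  .  .  .  .  .  0  0  0  5  6  6  6  5  0  0  6  6  5  5-85-85-84-84-85-84-84
  60   0  0  0  0  .  .  .  .  .  .  0  5  6  6  6  5  0  0  0  0  6  6  6  5-84-85-84-84-84-84
  40   0  0  0  0  .  .  .-85-86  .  5  6  6  6  0  0  0  0  0  6  6  6  5-85-84-84-84-84-84-84
  20   0  0  0  0  .  .-85-85  .  .  .  5  6  6  6  0  0  0  6  6  6  6-84-85-84-84-84-85-85-85
   0   1  0  0  0  .-85-86  .  .  .  .  .  5  6  6  6  0  6  6  6  5-85-85-84-84-85-84-84-84-84
```

Call:
send_rows --targets '[{"x":0,"y":0,"z":-4,"ax":0,"ay":0,"az":0,"gripper":-1},{"x":0,"y":0,"z":-4,"ax":0,"ay":0,"az":0,"gripper":-1},{"x":0,"y":0,"z":-4,"ax":0,"ay":0,"az":0,"gripper":-1},{"x":0,"y":0,"z":-4,"ax":0,"ay":0,"az":0,"gripper":-1},{"x":0,"y":0,"z":-4,"ax":0,"ay":0,"az":0,"gripper":-1}]'

```text
clock: 1.68
position: [187.7, -596.0, 600.1]
ee_rot: [-0.152, 0.988, -0.003, 0.001]
contact_force: [0.5, -1.4, 2.9]
gripper_width: 85.5
grasp_force: 0.0
```

```bash
python3 - <<'E'
from h import *
s=arm.read_state();print(s['joints'].round(3),s['position'],s['contact_force'],s['clock'])
im,d,m,P=snap('wrist','w3')
hmap(['w2.npy','w3.npy'],0,800,-700,0)
E
```

```text
[-1.006e+00  5.030e-01  1.177e+00  2.000e-03 -2.238e+00 -2.590e-01] [ 187.72971386 -596.02529573  600.07810366] [ 0.4786202  -1.37245547  2.94263214] 1.6833
y left->right: -20 to -700
 780   .  .  .  .  .  .  .  .  .  .  .  .  .  .  .  .  .  .  .  .  .  .  .  .  .  .  .  .  .  .  .  .  .  0  0
 760   .  .  .  .  .  .  .  .  .  .  .  .  .  .  .  .  .  .  .  .  .  .  .  .  .  .  .  .  .  .  .  . 11 11  0
 740   .  .  .  .  .  .  .  .  .  .  .  .  .  .  .  .  .  .  .  .  .  .  .  .  .  .  .  .  .  . 12 15 14 11  0
 720   .  .  .  .  .  .  .  .  .  .  .  .  .  .  .  .  .  .  .  .  .  .  .  .  .  .  .  .  . 12 16 16 15  0  0
 700   .  .  .  .  .  .  .  .  .  .  .  .  .  .  .  .  .  .  .  .  .  .  .  .  .  .  .  . 12 16 16 11  0  0  0
 680   .  .  .  .  .  .  .  .  .  .  .  .  .  .  .  .  .  .  .  .  .  .  .  .  .  .  .  .  . 16 11  0  0  0  0
 660   .  .  .  .  .  .  .  .  .  .  .  .  .  .  .  .  .  .  .  .  .  .  .  .  .  .  .  .  .  0  0  0  0  0  0
 640   .  .  .  .  .  .  .  .  .  .  .  .  .  .  .  .  .  .  .  .  .  .  .  .  .  .  . 18 18 18  0  0  0  0  0
 620   .  .  .  .  .  .  .  
[... 2823 characters left out ...]
6  6  5  0  0  0  0-84-84-84-84-84
 100  22  0  0  0  0  0  0  0  0  .  .  .  .  0  0  0  0  0  6  6  6  7  6  6  6  6  5  0  0-84-84-85-84-84-84
  80  20 16  1  1  0  0  0  0  0  .  .  .  .  .  0  0  0  6  6  6  6  5  0  0  6  6  6  5-84-84-84-84-85-84-84
  60  20 18  2  1  1  0  0  0  0  .  .  .  .  .  .  0  6  6  6  6  5  0  0  0  0  6  6  6  5-84-84-84-84-84-84
  40  19 21 21  2  1  0  0  0  0  .  .  .-85-86  .  5  6  6  6  0  0  0  0  0  6  6  6  6-84-84-84-84-84-84-84
  20   .  . 21  4  2  0  0  0  0  .  .-85-85  .-85  .  6  6  6  6  0  0  0  6  6  6  6-84-84-84-84-84-84-84-84
   0   .  . 20 20  2  1  0  0  0  .-85-86-85-85  .  .  .  5  6  6  6  0  6  6  6  6-84-84-84-84-84-84-84-84-84
```

View pics/w3.png

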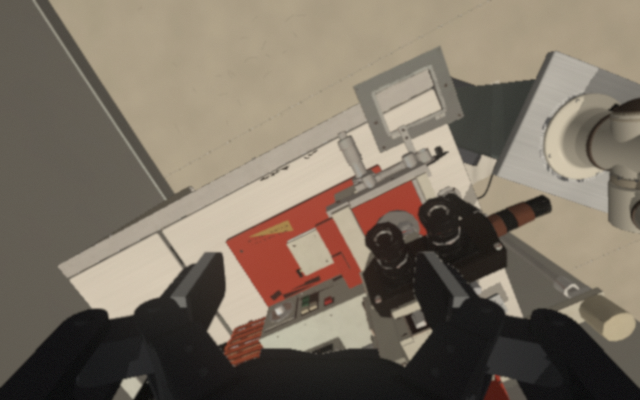

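Call:
send_rows --targets '[{"x":-2.5,"y":3.0,"z":0,"ax":0,"ay":0,"az":0,"gripper":-1},{"x":-2.5,"y":3.0,"z":0,"ax":0,"ay":0,"az":0,"gripper":-1},{"x":-2.5,"y":3.0,"z":0,"ax":0,"ay":0,"az":0,"gripper":-1},{"x":-2.5,"y":3.0,"z":0,"ax":0,"ay":0,"az":0,"gripper":-1},{"x":-2.5,"y":3.0,"z":0,"ax":0,"ay":0,"az":0,"gripper":-1}]'

```text
clock: 2.15
position: [263.4, -415.3, 594.9]
ee_rot: [-0.152, 0.988, 0.0, -0.0]
contact_force: [1.4, 1.0, 0.4]
gripper_width: 85.2
grasp_force: 0.0
```

```bash
python3 - <<'E'
from h import *
s=arm.read_state();print(s['joints'].round(3),s['position'],s['contact_force'],s['clock'])
im,d,m,P=snap('wrist','w4')
hmap(['w3.npy','w4.npy'],200,800,-500,200)
E
```

```text
[-0.675  0.163  0.645  0.    -2.053 -0.591] [ 263.42596843 -415.33155056  594.91445683] [1.39703602 0.99563578 0.3864248 ] 2.15
y left->right: 180 to -500
 780   .  .  .  .  .  .  .  .  .  .  .  .  .  .  .  .  .  .  .  .  .  .  .  .  .  .  .  .  .  .  .  .  .  .  .
 760   .  .  .  .  .  .  .  .  .  .  .  .  .  .  .  .  .  .  .  .  .  .  .  .  .  .  .  .  .  .  .  .  .  .  .
 740   .  .  .  .  .  .  .  .  .  .  .  .  .  .  .  .  .  .  .  .  .  .  .  .  .  .  .  .  .  .  .  .  .  .  .
 720   .  .  .  .  .  .  .  .  .  .  .  .  .  .  .  .  .  .  .  .  .  .  .  .  .  .  .  .  .  .  .  .  .  .  .
 700   .  .  .  .  .  .  .  .  .  .  .  .  .  .  .  .  .  .  .  .  .  .  .  .  .  .  .  .  .  .  .  . 26  .  .
 680   .  .  .  . 20  .  .  .  .  .  .  .  .  .  .  .  .  .  .  .  .  .  .  .  .  .  .  .  .  . 25 26 26 26  .
 660   .  . 17 20 20  4  .  .  .  .  .  .  .  .  .  .  .  .  .  .  .  .  .  .  .  .  .  .  .  . 26 26 26 26 26
 640   .  . 20 20  .  . 25  .  .  .  0  0  .  .  .  .  .  .  .  .  .  .  .  .  .  .  .  .  . 25 25 26 26 26 26
 620   . 20 20  . 26 26 25  .  .  0  0  0  .  .  .  .  . 
[... 1684 characters left out ...]
1 21 45 45 45 45 46 46 47 47 43 43
 300 -84-84  .  .  .  .  .  .  .  .  .  .  .  0  0  0  0  0  5  2  2  2 20 21 45 45 45 45 37 39 46 47 43 43 43
 280 -83-83-83  .  .  .  .  .  .  .  .  .  .  .  .  0  0  0  1  2  2  2  2 45 45 45 45 19 39 41 43 43 69 69 69
 260 -82-83-83-83  .  .  .  .  .  .  .  .  .  .  .  0  0  0  0  6  2  2 45 45 45 45  . 19 69 42 43 70 71 71 71
 240 -82-83-83-83-84  .  .  .  .  .  .  .  .  .  .  .  .  0  0  6  . 49 49 49 45 32  . 70 70 71 71 71 71 44 46
 220 -82-83-84-84-83  .  .  .  .  .  .  .  .  .  .  .  .  0  0  6  6 49 49 49 32 33 41 71 71 71 71 44 44 44 46
 200 -82-83-84-84  .  .  .  .  .  .  .  .  .  .  .  .  .  .  0  0  0  1 49 31 32 33 33 43 43 43 43 45 46 46 45
```

Call:
send_rows --targets '[{"x":-2.5,"y":3.0,"z":0,"ax":0,"ay":0,"az":0,"gripper":-1},{"x":-2.5,"y":3.0,"z":0,"ax":0,"ay":0,"az":0,"gripper":-1},{"x":-2.5,"y":3.0,"z":0,"ax":0,"ay":0,"az":0,"gripper":-1},{"x":-2.5,"y":3.0,"z":0,"ax":0,"ay":0,"az":0,"gripper":-1},{"x":-2.5,"y":3.0,"z":0,"ax":0,"ay":0,"az":0,"gripper":-1}]'

```text
clock: 2.62
position: [337.3, -234.6, 595.3]
ee_rot: [-0.152, 0.988, -0.0, 0.0]
contact_force: [1.0, -0.7, -0.5]
gripper_width: 85.2
grasp_force: 0.0
```

```bash
python3 - <<'E'
from h import *
s=arm.read_state();print(s['joints'].round(3),s['position'],s['contact_force'],s['clock'])
im,d,m,P=snap('wrist','w5')
hmap(['w5.npy'],300,800,-300,200)
for t in ['holder','wedge']:print(arm.boxes_of('wrist',t)[:2])
E
```

```text
[-2.080e-01  2.000e-03  4.650e-01 -0.000e+00 -2.033e+00 -1.057e+00] [ 337.27499372 -234.62373714  595.25031776] [ 1.01788587 -0.65370396 -0.47708252] 2.6167
y left->right: 180 to -300
 780   .  .  .  .  .  .  .  .  .  .  .  .  .  .  .  .  .  .  .  .  .  .  5  5  5
 760   .  .  .  .  .  .  .  .  .  .  .  .  .  .  .  .  .  .  .  .  .  5  5  5  .
 740   .  .  .  .  .  .  . 18  .  .  .  .  .  .  .  .  .  .  .  .  .  .  5  .  .
 720   .  .  .  .  .  . 18 18 -1  .  .  .  .  .  .  .  .  .  .  .  .  .  .  .  .
 700   .  .  .  .  . 18 18  4  0  .  .  .  .  .  .  .  .  .  .  .  .  .  .  . 18
 680   .  .  .  . 18 18  4 25 25  2  .  .  .  .  .  .  .  .  .  .  .  .  . 18 18
 660   .  .  . 16 17  4 25 26 26  2  2  1  .  .  .  .  .  .  .  .  .  . 18 18 18
 640   .  .  . 14  4  0 25 25  2  1  2  1  0  .  .  .  .  .  .  .  .  .  . 18 18
 620   . 35  .  .  2  2  0  2  2  0  0  0  0  .  .  .  .  .  .  .  . 26  .  . 18
 600  37 35  .  . 38  2  2  0  0  0  0 27 27  5  .  .  .  .  .  .  . 27 27  .  .
 580  37  .  . 39 39  2  0  0  0  0  0 27 37 37  5  .  .  .  .  .  . 27 27 27  .
 560   .  .  .  .  0  0  
[... 515 characters left out ...]
18 18 18 18 29 29 29 39 39
 420 -83-84  .  .  .  .  .  0  0  0  2  2  0  4  4  4  0 18 18 18 18 29 39 39 48
 400 -84-83  .  .  .  .  .  .  0  0  0  0  0  0  0  0  0  0 18 18 18 18 39 39 39
 380 -84-83-85  .  .  .  .  .  .  0  0  0  0  0  0  0  0  0  0 18 18 18 18 39 39
 360 -83-83-84-84-84  .  .  .  .  .  0  0  0  0  0  0  0  0  0 11 18 18 18 69 69
 340 -84-84-84-84-84  .  .  .  .  .  .  0  0  0  0  6  6  5  7  5  2 20 21 70 71
 320 -84-85-85-84-84-84  .  .  .  .  .  .  0  0  0  6  8  7 69 70 70 71 71 71 69
 300 -84-84-84-84-85-84-84  .  .  .  .  .  .  0  0  0  0  4 71 71 71 72 20 21 45
[{'rect': [368.6, 202.5, 34.1, 35.7], 'score': 0.81}]
[{'rect': [360.6, 188.5, 9.8, 13.3], 'score': 0.67}]
```

View pics/w5.png

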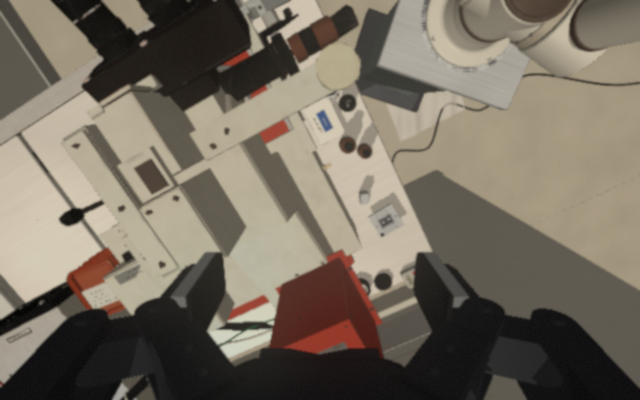

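```bash
cat >> h.py <<'E'
def measure(P,im=None):
    Q=P.reshape(-1,3);ok=~np.isnan(Q[:,0])
    def sel(z0,z1,c,r): return ok&(Q[:,2]>z0)&(Q[:,2]<z1)&(np.hypot(Q[:,0]-c[0],Q[:,1]-c[1])<r)
    k=sel(20,28,(475,-30),75);h=Q[k];r=cv2.minAreaRect(h[:,:2].astype(np.float32));print('holder',k.sum(),r,h[:,2].mean())
    k=sel(31,42,(435,-88),50);w=Q[k];rw=cv2.minAreaRect(w[:,:2].astype(np.float32));print('wedge block',k.sum(),rw,w[:,2].mean())
    k=sel(13,20,(435,-88),35);w2=Q[k];print('slope pts',k.sum(),w2.mean(0) if k.any() else '')
    if im is not None:
        g=im.reshape(-1,3).max(1);kk=sel(20,28,r[0],50)&(g<60);D=Q[kk];D=D[np.abs(D[:,2]-24)<4];print('dark',len(D),np.median(D,0) if len(D) else '')
    return r,rw
E
python3 - <<'E'
from h import *
measure(np.load('w5.npy'),cv2.imread('pics/w5.png'))
for n in ['scene','side']:
    measure(cloud(np.load(n+'.npy'),arm.camera_model(n)),cv2.imread(f'pics/{n}0.png'))
E
```

```text
holder 610 ((464.04119873046875, -37.66046142578125), (118.31127166748047, 63.91969299316406), 50.17685317993164) 24.082597033241477
wedge block 72 ((437.0701904296875, -89.80085754394531), (19.901174545288086, 19.333738327026367), 19.494422912597656) 36.44433508907873
slope pts 30 [448.04543288 -86.97314446  15.74387155]
dark 0 
holder 1040 ((480.77740478515625, -19.302139282226562), (68.71406555175781, 64.22134399414062), 50.12533187866211) 23.47591416430669
wedge block 82 ((440.56732177734375, -90.7012710571289), (16.58049774169922, 19.862504959106445), 34.388916015625) 36.025100732595355
slope pts 0 
dark 2 [514.73899782 -16.47829453  24.11468901]
holder 640 ((461.4280090332031, -38.5118408203125), (117.5269775390625, 66.79241943359375), 50.48915481567383) 22.928925818482572
wedge block 77 ((435.3590393066406, -89.93223571777344), (20.591754913330078, 20.14716339111328), 21.975889205932617) 34.90671441277769
slope pts 61 [441.78179092 -83.05742414  16.03220798]
dark 3 [437.02103554 -78.01713453  25.39373738]
```

Call:
send_rows --targets '[{"x":-2.5,"y":2.0,"z":2.0,"ax":0,"ay":0,"az":0,"gripper":-1},{"x":-2.5,"y":2.0,"z":2.0,"ax":0,"ay":0,"az":0,"gripper":-1},{"x":-2.5,"y":2.0,"z":2.0,"ax":0,"ay":0,"az":0,"gripper":-1},{"x":-2.5,"y":2.0,"z":2.0,"ax":0,"ay":0,"az":0,"gripper":-1},{"x":-2.5,"y":2.0,"z":2.0,"ax":0,"ay":0,"az":0,"gripper":-1}]'

```text
clock: 3.18
position: [426.7, -103.2, 494.3]
ee_rot: [-0.151, 0.988, -0.0, 0.0]
contact_force: [0.2, -0.8, 0.4]
gripper_width: 85.0
grasp_force: 0.0
```

Call:
send_rows --targets '[{"x":-2.5,"y":2.0,"z":2.0,"ax":0,"ay":0,"az":0,"gripper":-1},{"x":-2.5,"y":2.0,"z":2.0,"ax":0,"ay":0,"az":0,"gripper":-1},{"x":-2.4,"y":1.5,"z":2.0,"ax":0,"ay":0,"az":0,"gripper":-1},{"x":0,"y":0,"z":3.5,"ax":0,"ay":0,"az":-6.5,"gripper":0},{"x":0,"y":0,"z":3.5,"ax":0,"ay":0,"az":-6.5,"gripper":1}]'

```text
clock: 3.6
position: [481.5, -28.6, 363.5]
ee_rot: [-0.266, 0.964, -0.0, 0.0]
contact_force: [-0.1, 0.3, -1.0]
gripper_width: 64.1
grasp_force: 0.0
```

Call:
send_rows --targets '[{"x":0,"y":0,"z":3.5,"ax":0,"ay":0,"az":-6.5,"gripper":1},{"x":0,"y":0,"z":3.5,"ax":0,"ay":0,"az":-6.5,"gripper":1},{"x":0,"y":0,"z":3.5,"ax":0,"ay":0,"az":-6.5,"gripper":1},{"x":0,"y":0,"z":3.5,"ax":0,"ay":0,"az":0,"gripper":1},{"x":0,"y":0,"z":0,"ax":0,"ay":0,"az":0,"gripper":1}]'

```text
clock: 4.02
position: [475.3, -30.4, 218.0]
ee_rot: [-0.421, 0.907, 0.003, -0.007]
contact_force: [0.0, -0.0, -1.3]
gripper_width: 0.8
grasp_force: 0.0
```

```bash
python3 - <<'E'
from h import *
s=arm.read_state();print(s['joints'].round(3),s['position'],s['contact_force'],s['clock'],s['gripper_width'])
im,d,m,P=snap('wrist','w6')
measure(P,im)
hmap(['w6.npy'],360,640,-220,120,10)
E
```

```text
[ 0.276  0.132 -0.318 -0.003 -1.136 -0.976] [475.33226713 -30.40201896 218.00033496] [ 0.00281361 -0.01151834 -1.31243328] 4.0167 0.8394356311245318
holder 2744 ((466.3590087890625, -36.253273010253906), (108.92913818359375, 63.95830535888672), 49.774410247802734) 23.953396826540928
wedge block 384 ((438.459228515625, -91.1097412109375), (19.575336456298828, 20.972116470336914), 23.992937088012695) 36.17879778135446
slope pts 186 [453.34708267 -84.58056889  16.85000767]
dark 0 
y left->right: 110 to -220
 630   .  .  .  .  .  .  1  1  1  1  1  0  0  0  0  0  0  0  0  0  .  5  5  5  5  5  5  .  .  .  .  .  .  .
 620   .  .  .  .  .  0  1  1  1  1  0  0  0  0  0  0  0  0  0  .  5  5  5  5  5  5  5  5  .  .  .  .  .  .
 610   .  .  .  .  .  .  0  0  0  0  0  0  0  0  0  0  0 22 22  5  5  5  5  5  5  5  5  5  5  .  .  .  .  .
 600   .  .  .  .  .  .  0  0  0  0  0  0  0  0  0  0  0  0 22 22  5  5  5  5  5  5  5  5  .  .  .  .  .  .
 590   2  2  .  .  .  .  .  0  0  0  0  0  0  0  0  0  0  0  5 22 22  5  5  5  5  5  5  .  .  .  .  .  .  .
 580   2  2  2  .  .  .  .  0  0  0  0  0  0  0  0
[... 1733 characters left out ...]
0  0  0  0  4  4  0  0  0  0  0  0 15 15  0  0  .  .
 410   .  .  .  .  .  .  .  .  .  0  0  0  0  0  0  0  0  0  0  0  0  0  0  0  0  0  0  0  0 10 10  0  0  .
 400   .  .  .  .  .  .  .  .  .  .  0  0  0  0  0  0  0  0  0  0  0  0  0  0  0  0  0  0  0  0  5  5  0  .
 390   .  .  .  .  .  .  .  .  .  .  .  0  0  0  0  0  0  0  0  0  0  0  0  0  0  0  0  0  0  0  0  0  0  .
 380   .  .  .  .  .  .  .  .  .  .  .  .  0  0  0  0  0  0  0  0  0  0  0  0  0  0  0  0  0  0  0  0  .  .
 370   .  .  .  .  .  .  .  .  .  .  .  .  .  0  0  0  0  0  0  0  0  0  0  0  0  0  0  0  0  0  0  .  .  .
 360   .  .  .  .  .  .  .  .  .  .  .  .  .  .  0  0  0  0  0  0  0  0  0  0  0  0  0  0  0  0  .  .  .  .
```

View pics/w6.png

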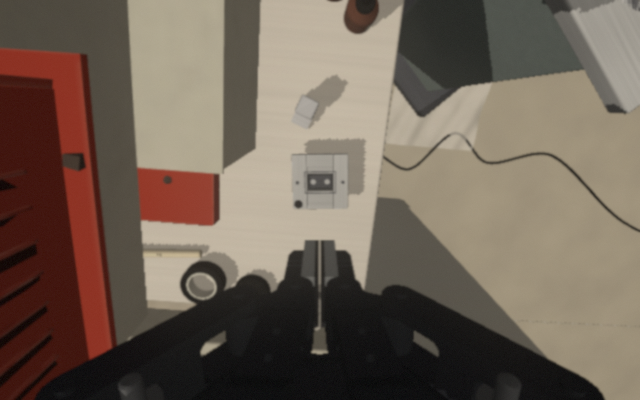

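```bash
cat >> h.py <<'E'
def rectfit(P,u0,u1,v0,v1,z0,z1):
    Q=P[v0:v1,u0:u1].reshape(-1,3);Q=Q[(Q[:,2]>z0)&(Q[:,2]<z1)]
    r=cv2.minAreaRect(Q[:,:2].astype(np.float32));return r,Q
E
python3 - <<'E'
from h import *
s=arm.read_state();print(s['position'].round(2),s['ee_rot'].round(4),s['joint_vel'].round(4))
im,d,m,P=snap('wrist','w7')
b=arm.boxes_of('wrist','holder')[:1];w=arm.boxes_of('wrist','wedge')[:1];print(b,w)
x,y,ww,h=[int(q) for q in b[0]['rect']]
r,Q=rectfit(P,x-8,x+ww+8,y-8,y+h+8,21.5,27);print('holder',r,Q[:,2].mean(),len(Q))
g=im[y-4:y+h+4,x-4:x+ww+4].max(2);PP=P[y-4:y+h+4,x-4:x+ww+4]
k=(g<70)&(abs(PP[...,2]-24)<2.5);print('dark',k.sum(),np.median(PP[k],0))
x,y,ww,h=[int(q) for q in w[0]['rect']]
r2,Q=rectfit(P,x-8,x+ww+8,y-8,y+h+8,33,40);print('block',r2,Q[:,2].mean(),len(Q))
r3,Q=rectfit(P,x-8,x+ww+8,y-8,y+h+8,13,20);print('slope',r3,Q.mean(0),len(Q))
c=np.array([480,-20]);t=np.radians(-39.9);ex=np.array([np.cos(t),np.sin(t)]);ey=np.array([-ex[1],ex[0]])
for v in (60,110,140,150,160,170,195):
    print(v,[(u,*(np.round([(P[v,u,:2]-c)@ex,(P[v,u,:2]-c)@ey,P[v,u,2]]).tolist())) for u in (150,190,215,225,240,255,262)])
E
```

```text
[478.17 -30.33 222.22] [-4.217e-01  9.067e-01  8.000e-04 -4.300e-03] [ 0.0074 -0.0473  0.1265  0.047  -0.0202 -0.0039]
[{'rect': [292.7, 147.4, 58.7, 60.5], 'score': 0.63}] [{'rect': [295.3, 90.3, 26.5, 35.6], 'score': 0.75}]
holder ((481.1109313964844, -18.78478240966797), (64.08927154541016, 63.88825225830078), 50.250186920166016) 24.090582092677728 2611
dark 20 [517.27524895 -15.61278736  24.418083  ]
block ((438.2607421875, -91.27384185791016), (19.749370574951172, 19.935510635375977), 23.96311378479004) 36.249523917909876 372
slope ((453.22760009765625, -84.59123992919922), (11.096068382263184, 20.04825210571289), 23.863632202148438) [453.14450776 -84.58698962  16.93346393] 187
60 [(150, 109.0, -107.0, 175.0), (190, 84.0, -107.0, 177.0), (215, 69.0, -107.0, 176.0), (225, 63.0, -107.0, 175.0), (240, 61.0, -111.0, 142.0), (255, 60.0, -118.0, 87.0), (262, 59.0, -122.0, 53.0)]
110 [(150, 113.0, -77.0, 176.0), (190, 87.0, -77.0, 175.0), (215, 71.0, -77.0, 176.0), (225, 65.0, -77.0, 176.0), (240, 64.0, -77.0, 140.0), (255, 63.0, -76.0, 81.0), (262, 70.0, -75.0, 1.0)]
140 [(150, 115.0,
[... 221 characters left out ...]
52.0, 176.0), (215, 73.0, -52.0, 176.0), (225, 66.0, -52.0, 177.0), (240, 66.0, -47.0, 138.0), (255, 81.0, -29.0, 1.0), (262, 72.0, -29.0, 1.0)]
160 [(150, 117.0, -45.0, 176.0), (190, 90.0, -45.0, 176.0), (215, 74.0, -45.0, 176.0), (225, 67.0, -45.0, 176.0), (240, 100.0, -17.0, -1.0), (255, 82.0, -17.0, -0.0), (262, 73.0, -17.0, 1.0)]
170 [(150, 185.0, -15.0, 49.0), (190, nan, nan, nan), (215, 115.0, -14.0, 49.0), (225, 119.0, -5.0, 1.0), (240, 101.0, -4.0, -0.0), (255, 82.0, -5.0, 1.0), (262, 74.0, -4.0, -0.0)]
195 [(150, 189.0, 13.0, 49.0), (190, 145.0, 13.0, 51.0), (215, 118.0, 13.0, 50.0), (225, 122.0, 27.0, 0.0), (240, 103.0, 27.0, -0.0), (255, 84.0, 27.0, -0.0), (262, 75.0, 27.0, 0.0)]
```

```bash
cat >> h.py <<'E'
from scipy.spatial.transform import Rotation as Rot
C=np.array([481.1,-18.8]);TH=np.radians(-39.75);EX=np.array([np.cos(TH),np.sin(TH)]);EY=np.array([-EX[1],EX[0]])
COR={1:(22,16),2:(22,-16),3:(-22,-16),4:(-22,16)}
def go(p,z):   # tool-frame delta (cm) to world point
    s=arm.read_state();R=Rot.from_quat(s['ee_rot']);d=R.inv().apply(np.array([p[0],p[1],z])-s['position'])
    q=(s['position'][:2]-C);print('t',round(s['clock'],2),'pos',s['position'].round(2),'h',(q@EX).round(1),(q@EY).round(1),'F',s['contact_force'].round(1),'w',round(s['gripper_width'],1),'yaw',np.degrees(np.arctan2(*R.as_matrix()[1::-1,0])).round(1),'tz',R.as_matrix()[:,2].round(3),'d_cm',(d/10).round(2))
def hp(x,y): return C+x*EX+y*EY
E
python3 - <<'E'
from h import *
go(hp(*COR[1]),40)
E
```

```text
t 4.22 pos [482.41 -29.09 227.88] h 7.6 -7.1 F [-0.3 -0.1  1. ] w 0.3 yaw -130.0 tz [ 0.005  0.    -1.   ] d_cm [-2.26 -1.36 18.8 ]
```

Call:
send_rows --targets '[{"x":0,"y":0,"z":0,"ax":0,"ay":0,"az":0,"gripper":1},{"x":0,"y":0,"z":0,"ax":0,"ay":0,"az":0,"gripper":1}]'

```text
clock: 4.38
position: [481.7, -28.5, 227.4]
ee_rot: [-0.423, 0.906, -0.001, 0.002]
contact_force: [-0.2, -0.2, 0.7]
gripper_width: -0.1
grasp_force: 0.0
```

```bash
python3 - <<'E'
from h import *
go(hp(*COR[1]),40)
E
```

```text
t 4.38 pos [481.69 -28.53 227.39] h 6.7 -7.1 F [-0.2 -0.2  0.7] w -0.1 yaw -130.0 tz [ 0.004  0.001 -1.   ] d_cm [-2.25 -1.47 18.75]
```

```bash
cat > meas.py <<'E'
from h import *
im,d,m,P=snap('wrist','w8')
b=arm.boxes_of('wrist','holder')[:1];w=arm.boxes_of('wrist','wedge')[:1]
if b:
    x,y,ww,h=[int(q) for q in b[0]['rect']]
    r,Q=rectfit(P,x-8,x+ww+8,y-8,y+h+8,21.5,27);print('holder',r,Q[:,2].mean(),len(Q))
    A=np.c_[(Q[:,:2]-C)@EX,(Q[:,:2]-C)@EY,np.ones(len(Q))];print('tilt deg (about ..)',np.degrees(np.linalg.lstsq(A,Q[:,2],rcond=None)[0][:2]).round(2))
if w:
    x,y,ww,h=[max(int(q),8) for q in w[0]['rect']]
    for n,a,z in (('block',33,40),('slope',13,20)):
        r2,Q=rectfit(P,x-8,x+ww+8,y-8,y+h+8,a,z);print(n,r2,Q.mean(0).round(1),len(Q),'h',((np.array(r2[0])-C)@EX).round(1),((np.array(r2[0])-C)@EY).round(1))
E
python3 meas.py; python3 -c "
from h import *
go(hp(*COR[1]),32)"
```

```text
holder ((481.029296875, -18.75153350830078), (64.06484985351562, 64.09268188476562), 50.53261184692383) 24.13029145071597 2531
tilt deg (about ..) [-0.34  0.56]
block ((438.3268127441406, -91.22847747802734), (19.829763412475586, 19.932222366333008), 24.563772201538086) [438.3 -91.3  36.2] 369 h 13.4 -83.0
slope ((452.48699951171875, -84.83039855957031), (12.815938949584961, 20.13762855529785), 25.351852416992188) [453.1 -84.6  16.9] 186 h 20.2 -69.1
t 4.53 pos [480.88 -28.47 226.28] h 6.0 -7.6 F [-0.3  0.7 -0.8] w -0.1 yaw -130.0 tz [ 0.002  0.    -1.   ] d_cm [-2.33 -1.57 19.43]
```

Call:
send_rows --targets '[{"x":-0.6,"y":-0.4,"z":3.8,"ax":0,"ay":0,"az":0,"gripper":1},{"x":-0.6,"y":-0.4,"z":3.8,"ax":0,"ay":0,"az":0,"gripper":1},{"x":-0.6,"y":-0.4,"z":3.8,"ax":0,"ay":0,"az":0,"gripper":1},{"x":-0.5,"y":-0.37,"z":3.8,"ax":0,"ay":0,"az":0,"gripper":1},{"x":0,"y":0,"z":3.8,"ax":0,"ay":0,"az":0,"gripper":1}]'

```text
clock: 4.95
position: [509.1, -20.5, 34.4]
ee_rot: [-0.423, 0.906, -0.0, 0.002]
contact_force: [0.9, 1.0, -0.3]
gripper_width: -0.4
grasp_force: 0.0
```

Call:
send_rows --targets '[{"x":0,"y":0,"z":0,"ax":0,"ay":0,"az":0,"gripper":1},{"x":0,"y":0,"z":0,"ax":0,"ay":0,"az":0,"gripper":1},{"x":0,"y":0,"z":0,"ax":0,"ay":0,"az":0,"gripper":1},{"x":0,"y":0,"z":0,"ax":0,"ay":0,"az":0,"gripper":1}]'

```text
clock: 5.28
position: [509.4, -20.6, 38.1]
ee_rot: [-0.423, 0.906, -0.001, 0.003]
contact_force: [-0.2, 0.5, -0.3]
gripper_width: 0.2
grasp_force: 0.0
```

```bash
python3 - <<'E'
from h import *
for i in range(4): go(hp(*COR[1]),26);arm.get_image('side')
E
```

```text
t 5.28 pos [509.4  -20.58  38.11] h 22.9 16.7 F [-0.2  0.5 -0.3] w 0.2 yaw -129.9 tz [ 0.006  0.001 -1.   ] d_cm [0.08 0.09 1.21]
t 5.33 pos [509.21 -20.59  38.1 ] h 22.8 16.6 F [-0.5  0.1  0.1] w -0.3 yaw -130.0 tz [ 0.006  0.001 -1.   ] d_cm [0.07 0.08 1.21]
t 5.38 pos [508.89 -20.65  37.86] h 22.5 16.4 F [-0.  -0.8  0.1] w 0.2 yaw -130.0 tz [ 0.005  0.001 -1.   ] d_cm [0.04 0.06 1.19]
t 5.43 pos [508.55 -20.73  37.51] h 22.3 16.1 F [-0.5  0.2  0.5] w -0.4 yaw -130.0 tz [ 0.004  0.001 -1.   ] d_cm [0.01 0.04 1.15]
```

Call:
send_rows --targets '[{"x":0,"y":0,"z":0.3,"ax":0,"ay":0,"az":0,"gripper":1},{"x":0,"y":0,"z":0.25,"ax":0,"ay":0,"az":0,"gripper":1},{"x":0,"y":0,"z":0.2,"ax":0,"ay":0,"az":0,"gripper":1},{"x":0,"y":0,"z":0.1,"ax":0,"ay":0,"az":0,"gripper":1},{"x":0,"y":0,"z":0,"ax":0,"ay":0,"az":0,"gripper":1}]'

```text
clock: 5.9
position: [506.9, -21.1, 26.3]
ee_rot: [-0.423, 0.906, 0.0, -0.001]
contact_force: [0.3, 0.3, -0.8]
gripper_width: 0.1
grasp_force: 0.0
```

Call:
send_rows --targets '[{"x":0,"y":0,"z":0.1,"ax":0,"ay":0,"az":0,"gripper":1},{"x":0,"y":0,"z":0.1,"ax":0,"ay":0,"az":0,"gripper":1}]'

```text
clock: 6.07
position: [507.3, -21.1, 24.7]
ee_rot: [-0.423, 0.906, -0.0, -0.0]
contact_force: [-0.3, 0.2, -0.6]
gripper_width: 0.3
grasp_force: 0.0
```

Call:
send_rows --targets '[{"x":0,"y":0,"z":0.05,"ax":0,"ay":0,"az":0,"gripper":1},{"x":0,"y":0,"z":0.05,"ax":0,"ay":0,"az":0,"gripper":1}]'

```text
clock: 6.23
position: [507.2, -21.1, 23.7]
ee_rot: [-0.423, 0.906, -0.0, -0.0]
contact_force: [0.0, 0.2, 0.1]
gripper_width: 0.3
grasp_force: 0.0
```

Call:
send_rows --targets '[{"x":0,"y":0,"z":0.05,"ax":0,"ay":0,"az":0,"gripper":1},{"x":0,"y":0,"z":0,"ax":0,"ay":0,"az":0,"gripper":1}]'

```text
clock: 6.4
position: [507.2, -21.1, 23.2]
ee_rot: [-0.423, 0.906, 0.0, -0.0]
contact_force: [-0.1, -0.0, -0.2]
gripper_width: -0.0
grasp_force: 0.0
```

Call:
send_rows --targets '[{"x":0,"y":0,"z":0.05,"ax":0,"ay":0,"az":0,"gripper":1},{"x":0,"y":0,"z":0,"ax":0,"ay":0,"az":0,"gripper":1}]'

```text
clock: 6.57
position: [507.2, -21.0, 22.8]
ee_rot: [-0.423, 0.906, 0.0, -0.0]
contact_force: [0.1, 0.5, 0.7]
gripper_width: -0.1
grasp_force: 0.0
```

Call:
send_rows --targets '[{"x":0,"y":0,"z":0.05,"ax":0,"ay":0,"az":0,"gripper":1},{"x":0,"y":0,"z":0,"ax":0,"ay":0,"az":0,"gripper":1}]'

```text
clock: 6.73
position: [507.2, -21.1, 22.2]
ee_rot: [-0.423, 0.906, 0.0, -0.0]
contact_force: [0.4, -0.8, -0.2]
gripper_width: 0.0
grasp_force: 0.0
```

Call:
send_rows --targets '[{"x":0,"y":0,"z":0.05,"ax":0,"ay":0,"az":0,"gripper":1},{"x":0,"y":0,"z":0,"ax":0,"ay":0,"az":0,"gripper":1}]'

```text
clock: 6.9
position: [507.2, -21.1, 21.7]
ee_rot: [-0.423, 0.906, 0.0, -0.0]
contact_force: [0.4, -0.5, 0.5]
gripper_width: 0.1
grasp_force: 0.0
```

Call:
send_rows --targets '[{"x":0,"y":0,"z":0.05,"ax":0,"ay":0,"az":0,"gripper":1},{"x":0,"y":0,"z":0,"ax":0,"ay":0,"az":0,"gripper":1}]'

```text
clock: 7.07
position: [507.2, -21.1, 21.2]
ee_rot: [-0.423, 0.906, 0.0, -0.0]
contact_force: [-0.3, 1.0, -0.5]
gripper_width: -0.2
grasp_force: 0.0
```

Call:
send_rows --targets '[{"x":0,"y":0,"z":0.05,"ax":0,"ay":0,"az":0,"gripper":1},{"x":0,"y":0,"z":0,"ax":0,"ay":0,"az":0,"gripper":1}]'

```text
clock: 7.23
position: [507.2, -21.1, 20.7]
ee_rot: [-0.423, 0.906, 0.0, -0.0]
contact_force: [-1.1, -1.0, 0.8]
gripper_width: -0.1
grasp_force: 0.0
```

```bash
python3 - <<'E'
from h import *
im,d,m,P=snap('wrist','w9')
c=np.linalg.inv(np.array(m['cam_to_world']));s=arm.read_state();
def px(p):
    q=c@np.append(p,1);return m['fx']*q[0]/q[2]+m['cx'],m['fy']*q[1]/q[2]+m['cy']
for x,y in [(28,-28),(-28,-28),(-28,28),(-20,0),(20,-20),(0,-20),(0,-28),(22,0)]:
    p=np.append(hp(x,y),24);u,v=px(p);u,v=int(u),int(v)
    if 2<=u<638 and 2<=v<398: print((x,y),(u,v),np.nanmedian(P[v-2:v+3,u-2:u+3,2]).round(2))
print('tip px',px(s['position']))
cv2.imwrite('pics/v9.png',cv2.resize(im[100:340,200:440,::-1],(600,600)))
E
```

```text
(28, -28) (306, 161) 23.77
(-28, -28) (417, 161) 24.13
(-28, 28) (409, 261) 24.79
(-20, 0) (398, 213) 24.24
(20, -20) (322, 177) 23.89
(0, -20) (361, 177) 23.95
(0, -28) (362, 161) 23.75
(22, 0) (318, 214) 24.01
tip px (np.float64(319.6719992996553), np.float64(237.85476920766286))
```

View pics/v9.png

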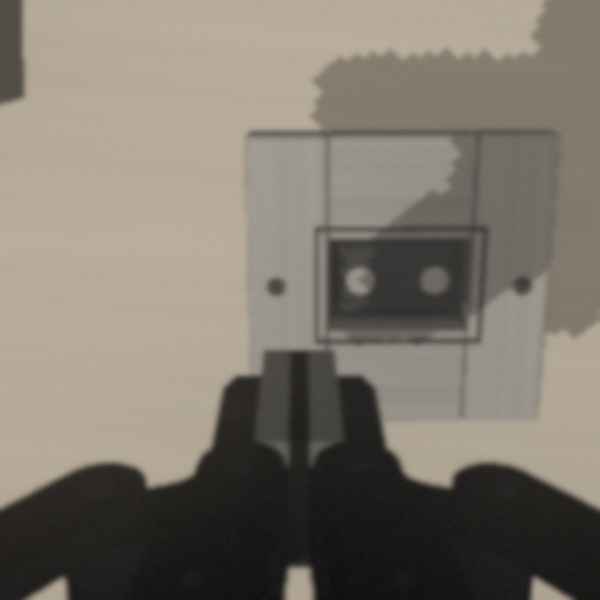

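Call:
send_rows --targets '[{"x":0,"y":0,"z":0.05,"ax":0,"ay":0,"az":0,"gripper":1},{"x":0,"y":0,"z":0,"ax":0,"ay":0,"az":0,"gripper":1}]'

```text
clock: 7.45
position: [507.2, -21.1, 20.2]
ee_rot: [-0.423, 0.906, 0.0, -0.0]
contact_force: [0.6, -0.4, -0.1]
gripper_width: -0.0
grasp_force: 0.0
```

Call:
send_rows --targets '[{"x":0,"y":0,"z":0.05,"ax":0,"ay":0,"az":0,"gripper":1},{"x":0,"y":0,"z":0,"ax":0,"ay":0,"az":0,"gripper":1}]'

```text
clock: 7.62
position: [507.2, -21.1, 19.7]
ee_rot: [-0.423, 0.906, 0.0, -0.0]
contact_force: [-1.0, -0.8, -0.1]
gripper_width: 0.1
grasp_force: 0.0
```

Call:
send_rows --targets '[{"x":0,"y":0,"z":0.05,"ax":0,"ay":0,"az":0,"gripper":1},{"x":0,"y":0,"z":0,"ax":0,"ay":0,"az":0,"gripper":1}]'

```text
clock: 7.78
position: [507.2, -21.1, 19.2]
ee_rot: [-0.423, 0.906, 0.0, -0.0]
contact_force: [0.3, 0.7, -0.1]
gripper_width: -0.3
grasp_force: 0.0
```

```bash
python3 - <<'E'
from h import *
im,d,m,P=snap('wrist','w10')
c=np.linalg.inv(np.array(m['cam_to_world']));s=arm.read_state();print(s['position'],s['contact_force'])
def px(p):
    q=c@np.append(p,1);return m['fx']*q[0]/q[2]+m['cx'],m['fy']*q[1]/q[2]+m['cy']
for x,y in [(28,-28),(-28,-28),(-28,28),(-20,0),(20,-20),(0,-20),(0,-28),(22,0)]:
    p=np.append(hp(x,y),24);u,v=px(p);u,v=int(u),int(v)
    if 2<=u<638 and 2<=v<398: print((x,y),(u,v),np.nanmedian(P[v-2:v+3,u-2:u+3,2]).round(2))
E
```

```text
[507.1987872  -21.06779004  19.23642475] [ 0.336086    0.28577837 -0.696692  ]
(28, -28) (306, 162) 23.84
(-28, -28) (418, 161) 24.01
(-28, 28) (410, 263) 24.59
(-20, 0) (398, 214) 24.17
(20, -20) (322, 177) 23.68
(0, -20) (361, 177) 23.95
(0, -28) (362, 162) 24.08
(22, 0) (318, 215) 23.84
```

```bash
python3 - <<'E'
from h import *
P=np.load('w10.npy')
for u in (308,320,332):
  for v in range(226,262,3):
    p=P[v,u];print(u,v,'h',((p[:2]-C)@EX).round(1),((p[:2]-C)@EY).round(1),p[2].round(1))
E
```

```text
308 226 h 27.7 6.1 23.8
308 229 h 27.7 7.7 24.3
308 232 h 27.7 9.6 23.6
308 235 h 27.7 10.9 24.7
308 238 h 27.7 12.1 25.9
308 241 h 27.0 4.9 46.0
308 244 h 26.9 5.0 49.1
308 247 h 26.7 4.6 53.1
308 250 h 26.7 5.0 55.4
308 253 h 26.5 4.7 58.9
308 256 h 26.5 4.8 61.6
308 259 h 26.4 4.5 64.8
320 226 h 21.3 6.1 23.9
320 229 h 21.3 7.9 23.8
320 232 h 21.3 9.6 23.8
320 235 h 21.3 11.1 24.4
320 238 h 21.3 12.5 25.1
320 241 h 21.4 4.5 46.9
320 244 h 21.4 4.6 50.2
320 247 h 21.4 4.4 53.6
320 250 h 21.4 4.5 56.5
320 253 h 21.5 4.3 59.8
320 256 h 21.5 5.0 61.1
320 259 h 21.5 4.6 64.8
332 226 h 14.2 13.1 6.1
332 229 h 14.7 10.2 18.1
332 232 h 14.9 10.3 22.0
332 235 h 14.9 11.8 22.6
332 238 h 14.9 12.8 24.4
332 241 h 15.9 4.4 47.2
332 244 h 16.0 4.9 49.5
332 247 h 16.1 4.8 52.8
332 250 h 16.3 4.3 56.9
332 253 h 16.4 4.7 59.1
332 256 h 16.5 4.7 61.9
332 259 h 16.6 4.5 65.0
```

```bash
python3 - <<'E'
from h import *
for n in ('side','scene'):
    im,d,m,P=snap(n,n+'1')
    Q=P.reshape(-1,3);x=(Q[:,:2]-C)@EX;y=(Q[:,:2]-C)@EY
    k=(abs(x-22)<13)&(abs(y-16)<13)&(Q[:,2]<110)
    o=np.argsort(Q[k,2]);A=np.c_[x[k],y[k],Q[k,2]][o];print(n,len(A));print(np.histogram(A[:,2],bins=range(0,115,6)))
    print(A[A[:,2]>27][:12].round(1).tolist())
    K=np.linalg.inv(np.array(m['cam_to_world']));q=K@np.append(hp(22,16),[24,1]);u=int(m['fx']*q[0]/q[2]+m['cx']);v=int(m['fy']*q[1]/q[2]+m['cy']);print(u,v)
    cv2.imwrite(f'pics/{n}c.png',cv2.resize(im[v-45:v+25,u-40:u+40,::-1],(400,350),interpolation=2))
a=np.hstack([cv2.imread('pics/sidec.png'),cv2.imread('pics/scenec.png')]);cv2.imwrite('pics/v10.png',a)
E
```

```text
side 214
(array([ 3,  1,  2, 71, 14,  0,  6, 11, 10, 10,  6,  3,  0,  0,  0,  0,  0,
        0,  0]), array([  0,   6,  12,  18,  24,  30,  36,  42,  48,  54,  60,  66,  72,
        78,  84,  90,  96, 102, 108, 114]))
[[15.1, 9.8, 39.9], [14.4, 16.0, 39.9], [13.4, 20.1, 40.4], [14.1, 11.9, 40.6], [12.2, 22.1, 41.3], [12.0, 18.0, 42.0], [12.0, 13.9, 42.4], [13.5, 24.3, 42.7], [12.5, 5.8, 42.8], [12.2, 7.8, 42.9], [13.3, 22.3, 43.1], [13.7, 5.9, 44.4]]
350 208
scene 526
(array([ 3,  2,  2, 87, 60,  0,  4, 20, 44, 42, 42, 51, 44, 22, 32, 31, 28,
        9,  3]), array([  0,   6,  12,  18,  24,  30,  36,  42,  48,  54,  60,  66,  72,
        78,  84,  90,  96, 102, 108, 114]))
[[14.7, 7.7, 41.5], [19.2, 6.4, 41.6], [22.2, 5.6, 41.7], [20.6, 5.8, 41.8], [15.0, 9.0, 42.4], [17.1, 4.4, 43.5], [25.2, 4.9, 43.6], [15.5, 4.5, 43.7], [23.3, 4.0, 44.6], [14.9, 8.4, 44.8], [26.3, 3.0, 44.8], [20.2, 4.3, 44.9]]
327 248
```

View pics/v10.png

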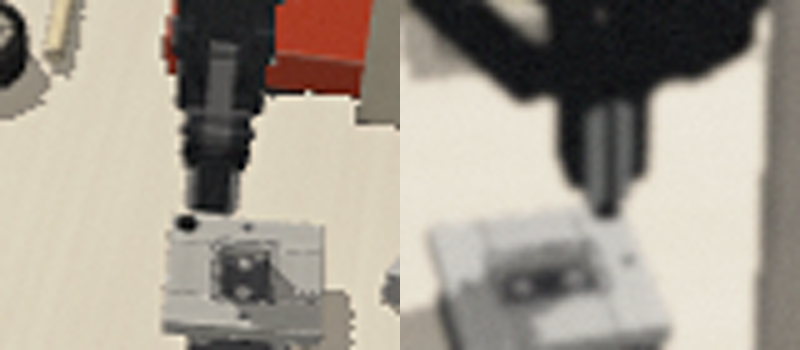

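Call:
send_rows --targets '[{"x":0,"y":0,"z":0.3,"ax":0,"ay":0,"az":0,"gripper":1},{"x":0,"y":0,"z":0.3,"ax":0,"ay":0,"az":0,"gripper":1},{"x":0,"y":0,"z":0.3,"ax":0,"ay":0,"az":0,"gripper":1},{"x":0,"y":0,"z":0.2,"ax":0,"ay":0,"az":0,"gripper":1},{"x":0,"y":0,"z":0.1,"ax":0,"ay":0,"az":0,"gripper":1}]'

```text
clock: 8.35
position: [506.9, -21.1, 6.7]
ee_rot: [-0.423, 0.906, 0.0, -0.0]
contact_force: [-0.3, 0.2, 0.6]
gripper_width: -0.2
grasp_force: 0.0
```

Call:
send_rows --targets '[{"x":0,"y":0,"z":0.1,"ax":0,"ay":0,"az":0,"gripper":1},{"x":0,"y":0,"z":0.05,"ax":0,"ay":0,"az":0,"gripper":1}]'

```text
clock: 8.52
position: [507.2, -21.1, 5.6]
ee_rot: [-0.423, 0.906, 0.0, -0.0]
contact_force: [0.1, -0.3, -0.2]
gripper_width: 0.1
grasp_force: 0.0
```

Call:
send_rows --targets '[{"x":0,"y":0,"z":0.05,"ax":0,"ay":0,"az":0,"gripper":1},{"x":0,"y":0,"z":0,"ax":0,"ay":0,"az":0,"gripper":1}]'

```text
clock: 8.68
position: [507.2, -21.0, 5.3]
ee_rot: [-0.423, 0.906, -0.0, -0.0]
contact_force: [-0.3, -0.2, -0.1]
gripper_width: -0.0
grasp_force: 0.0
```

Call:
send_rows --targets '[{"x":0,"y":0,"z":0.05,"ax":0,"ay":0,"az":0,"gripper":1},{"x":0,"y":0,"z":0,"ax":0,"ay":0,"az":0,"gripper":1}]'

```text
clock: 8.85
position: [507.2, -21.0, 4.8]
ee_rot: [-0.423, 0.906, -0.0, 0.0]
contact_force: [-0.6, 0.0, -0.6]
gripper_width: -0.2
grasp_force: 0.0
```

Call:
send_rows --targets '[{"x":0,"y":0,"z":0.05,"ax":0,"ay":0,"az":0,"gripper":1},{"x":0,"y":0,"z":0,"ax":0,"ay":0,"az":0,"gripper":1}]'

```text
clock: 9.02
position: [507.2, -21.1, 4.3]
ee_rot: [-0.423, 0.906, 0.0, -0.0]
contact_force: [0.6, -0.0, 0.6]
gripper_width: 0.2
grasp_force: 0.0
```

Call:
send_rows --targets '[{"x":0,"y":0,"z":0.05,"ax":0,"ay":0,"az":0,"gripper":1},{"x":0,"y":0,"z":0,"ax":0,"ay":0,"az":0,"gripper":1}]'

```text
clock: 9.18
position: [507.2, -21.1, 3.8]
ee_rot: [-0.423, 0.906, 0.0, -0.0]
contact_force: [0.4, -0.1, -0.5]
gripper_width: 0.2
grasp_force: 0.0
```

Call:
send_rows --targets '[{"x":0,"y":0,"z":0.05,"ax":0,"ay":0,"az":0,"gripper":1},{"x":0,"y":0,"z":0,"ax":0,"ay":0,"az":0,"gripper":1}]'

```text
clock: 9.35
position: [507.2, -21.1, 3.2]
ee_rot: [-0.423, 0.906, 0.0, -0.0]
contact_force: [-0.4, 0.0, -0.5]
gripper_width: -0.1
grasp_force: 0.0
```

Call:
send_rows --targets '[{"x":0,"y":0,"z":0.05,"ax":0,"ay":0,"az":0,"gripper":1},{"x":0,"y":0,"z":0,"ax":0,"ay":0,"az":0,"gripper":1}]'

```text
clock: 9.52
position: [507.2, -21.1, 2.7]
ee_rot: [-0.423, 0.906, 0.0, -0.0]
contact_force: [-0.5, -1.2, 1.0]
gripper_width: -0.2
grasp_force: 0.0
```

Call:
send_rows --targets '[{"x":0,"y":0,"z":0.05,"ax":0,"ay":0,"az":0,"gripper":1},{"x":0,"y":0,"z":0,"ax":0,"ay":0,"az":0,"gripper":1}]'

```text
clock: 9.68
position: [507.3, -21.1, 2.5]
ee_rot: [-0.423, 0.906, -0.0, -0.0]
contact_force: [-2.7, 0.1, 2.3]
gripper_width: 0.2
grasp_force: 1.2
```

Call:
send_rows --targets '[{"x":0,"y":0,"z":0.05,"ax":0,"ay":0,"az":0,"gripper":1},{"x":0,"y":0,"z":0,"ax":0,"ay":0,"az":0,"gripper":1}]'

```text
clock: 9.85
position: [507.3, -21.1, 2.3]
ee_rot: [-0.423, 0.906, -0.0, 0.0]
contact_force: [-1.4, 0.2, 5.5]
gripper_width: 0.1
grasp_force: 2.8
```

Call:
send_rows --targets '[{"x":0,"y":0,"z":0.05,"ax":0,"ay":0,"az":0,"gripper":1},{"x":0,"y":0,"z":0,"ax":0,"ay":0,"az":0,"gripper":1}]'

```text
clock: 10.02
position: [507.3, -21.1, 2.2]
ee_rot: [-0.423, 0.906, -0.0, 0.0]
contact_force: [-2.7, -0.0, 8.1]
gripper_width: 0.4
grasp_force: 4.3
```

```bash
cat > tip.py <<'E'
from h import *
go(hp(*COR[1]),3)
im,d,m,P=snap('wrist','wt')
c=np.linalg.inv(np.array(m['cam_to_world']))
def px(p):
    q=c@np.append(p,1);return m['fx']*q[0]/q[2]+m['cx'],m['fy']*q[1]/q[2]+m['cy']
o=[]
for x,y in [(28,-28),(-28,-28),(-28,28),(28,28),(-28,0),(28,0),(0,-20),(-22,20)]:
    u,v=[int(q) for q in px(np.append(hp(x,y),24))]
    if 2<=u<638 and 2<=v<398: o.append(((x,y),np.nanmedian(P[v-2:v+3,u-2:u+3,2]).round(1)))
print(o)
E
python3 tip.py; python3 - <<'E'
from h import *
P=np.load('wt.npy')
for v in range(222,250,3):p=P[v,320];print(v,((p[:2]-C)@EY).round(1),p[2].round(1),end=' | ')
E
```

```text
t 10.02 pos [507.34 -21.1    2.23] h 21.6 15.0 F [-2.7 -0.   8.1] w 0.4 yaw -130.0 tz [ 0. -0. -1.] d_cm [-0.1  -0.04 -0.08]
[((28, -28), np.float64(23.2)), ((-28, -28), np.float64(24.3)), ((-28, 28), np.float64(24.4)), ((28, 28), np.float64(64.7)), ((-28, 0), np.float64(24.7)), ((28, 0), np.float64(24.0)), ((0, -20), np.float64(23.9)), ((-22, 20), np.float64(24.3))]
222 -2.4 23.8 | 225 -1.1 24.5 | 228 0.4 24.4 | 231 2.2 23.7 | 234 3.8 23.7 | 237 5.2 24.1 | 240 5.5 26.8 | 243 5.1 31.2 | 246 4.6 35.4 | 249 4.7 38.3 |
```

Call:
send_rows --targets '[{"x":0,"y":0,"z":-0.3,"ax":0,"ay":0,"az":0,"gripper":1},{"x":0,"y":0.5,"z":-0.4,"ax":0,"ay":0,"az":0,"gripper":1},{"x":0,"y":1.2,"z":0,"ax":0,"ay":0,"az":0,"gripper":1},{"x":0,"y":1.3,"z":0,"ax":0,"ay":0,"az":0,"gripper":1},{"x":0,"y":1.0,"z":0,"ax":0,"ay":0,"az":0,"gripper":1}]'

```text
clock: 10.48
position: [474.6, 5.3, 8.0]
ee_rot: [-0.423, 0.906, 0.0, -0.001]
contact_force: [0.3, -0.1, -0.3]
gripper_width: -0.1
grasp_force: 0.0
```

Call:
send_rows --targets '[{"x":-0.1,"y":0.4,"z":0,"ax":0,"ay":0,"az":0,"gripper":1},{"x":0,"y":0,"z":0,"ax":0,"ay":0,"az":0,"gripper":1},{"x":0,"y":0,"z":0.2,"ax":0,"ay":0,"az":0,"gripper":1},{"x":0,"y":0,"z":0.15,"ax":0,"ay":0,"az":0,"gripper":1},{"x":0,"y":0,"z":0.1,"ax":0,"ay":0,"az":0,"gripper":1}]'

```text
clock: 10.9
position: [474.4, 7.9, 3.5]
ee_rot: [-0.423, 0.906, -0.0, -0.0]
contact_force: [-1.1, -0.6, 0.0]
gripper_width: -0.3
grasp_force: 0.0
```

Call:
send_rows --targets '[{"x":0,"y":0,"z":0.1,"ax":0,"ay":0,"az":0,"gripper":1},{"x":0,"y":0,"z":0,"ax":0,"ay":0,"az":0,"gripper":1}]'

```text
clock: 11.07
position: [474.4, 7.9, 2.7]
ee_rot: [-0.423, 0.906, 0.0, -0.0]
contact_force: [-0.7, 0.9, 1.8]
gripper_width: 0.2
grasp_force: 0.6
```

Call:
send_rows --targets '[{"x":0,"y":0,"z":0.1,"ax":0,"ay":0,"az":0,"gripper":1},{"x":0,"y":0,"z":0,"ax":0,"ay":0,"az":0,"gripper":1}]'

```text
clock: 11.23
position: [474.5, 7.9, 2.4]
ee_rot: [-0.423, 0.906, -0.0, 0.0]
contact_force: [-2.1, 1.1, 7.8]
gripper_width: -0.3
grasp_force: 3.5
```

Call:
send_rows --targets '[{"x":0,"y":0,"z":0.05,"ax":0,"ay":0,"az":0,"gripper":1},{"x":0,"y":0,"z":0,"ax":0,"ay":0,"az":0,"gripper":1}]'

```text
clock: 11.4
position: [474.5, 7.9, 2.3]
ee_rot: [-0.423, 0.906, -0.0, 0.0]
contact_force: [-2.1, 1.0, 9.4]
gripper_width: -0.0
grasp_force: 4.9
```

```bash
python3 tip.py
```

```text
t 11.4 pos [474.5    7.94   2.26] h -22.2 16.3 F [-2.1  1.   9.4] w -0.0 yaw -130.0 tz [ 0.001 -0.    -1.   ] d_cm [ 0.02 -4.42 -0.07]
[((28, -28), np.float64(24.3)), ((-28, -28), np.float64(24.3)), ((-28, 28), np.float64(61.6)), ((28, 28), np.float64(24.5)), ((-28, 0), np.float64(24.3)), ((28, 0), np.float64(24.6)), ((0, -20), np.float64(24.2)), ((-22, 20), np.float64(50.5))]
```

Corner 4 is firm. On to corner 3.

Call:
send_rows --targets '[{"x":0,"y":0,"z":-0.3,"ax":0,"ay":0,"az":0,"gripper":1},{"x":0.3,"y":0,"z":-0.4,"ax":0,"ay":0,"az":0,"gripper":1},{"x":1.0,"y":0,"z":0,"ax":0,"ay":0,"az":0,"gripper":1},{"x":1.0,"y":0,"z":0,"ax":0,"ay":0,"az":0,"gripper":1},{"x":0.6,"y":0,"z":0,"ax":0,"ay":0,"az":0,"gripper":1}]'

```text
clock: 11.87
position: [453.6, -15.5, 7.9]
ee_rot: [-0.422, 0.906, 0.0, -0.001]
contact_force: [-0.7, 0.3, -0.2]
gripper_width: 0.5
grasp_force: 0.0
```

Call:
send_rows --targets '[{"x":0.3,"y":0,"z":0,"ax":0,"ay":0,"az":0,"gripper":1},{"x":0,"y":0,"z":0,"ax":0,"ay":0,"az":0,"gripper":1},{"x":0,"y":0,"z":0.2,"ax":0,"ay":0,"az":0,"gripper":1},{"x":0,"y":0,"z":0.15,"ax":0,"ay":0,"az":0,"gripper":1},{"x":0,"y":0,"z":0.1,"ax":0,"ay":0,"az":0,"gripper":1}]'

```text
clock: 12.28
position: [453.8, -16.4, 3.5]
ee_rot: [-0.423, 0.906, -0.0, -0.0]
contact_force: [0.2, -0.5, 0.2]
gripper_width: -0.0
grasp_force: 0.0
```

Call:
send_rows --targets '[{"x":0,"y":0,"z":0.1,"ax":0,"ay":0,"az":0,"gripper":1},{"x":0,"y":0,"z":0,"ax":0,"ay":0,"az":0,"gripper":1}]'

```text
clock: 12.45
position: [453.8, -16.4, 2.6]
ee_rot: [-0.423, 0.906, -0.0, -0.0]
contact_force: [0.5, 1.1, -0.0]
gripper_width: 0.1
grasp_force: 0.2
```

Call:
send_rows --targets '[{"x":0,"y":0,"z":0.1,"ax":0,"ay":0,"az":0,"gripper":1},{"x":0,"y":0,"z":0,"ax":0,"ay":0,"az":0,"gripper":1}]'

```text
clock: 12.62
position: [453.8, -16.4, 2.3]
ee_rot: [-0.423, 0.906, -0.0, 0.0]
contact_force: [-1.5, 0.9, 6.9]
gripper_width: -0.3
grasp_force: 3.3
```

Call:
send_rows --targets '[{"x":0,"y":0,"z":0.05,"ax":0,"ay":0,"az":0,"gripper":1},{"x":0,"y":0,"z":0,"ax":0,"ay":0,"az":0,"gripper":1}]'

```text
clock: 12.78
position: [453.8, -16.4, 2.2]
ee_rot: [-0.423, 0.906, -0.0, 0.0]
contact_force: [-2.9, -0.0, 9.8]
gripper_width: 0.2
grasp_force: 5.0
```

```bash
python3 tip.py
```

```text
t 12.78 pos [453.82 -16.41   2.2 ] h -22.5 -15.6 F [-2.9 -0.   9.8] w 0.2 yaw -129.9 tz [ 0. -0. -1.] d_cm [-3.18 -4.44 -0.08]
[((28, -28), np.float64(23.6)), ((-28, -28), np.float64(23.5)), ((-28, 28), np.float64(72.5)), ((28, 28), np.float64(86.6)), ((-28, 0), np.float64(68.1)), ((28, 0), np.float64(24.1)), ((0, -20), np.float64(23.6)), ((-22, 20), np.float64(61.4))]
```

Call:
send_rows --targets '[{"x":0,"y":0,"z":-0.5,"ax":0,"ay":0,"az":0,"gripper":1},{"x":0,"y":-0.6,"z":-0.5,"ax":0,"ay":0,"az":0,"gripper":1},{"x":0,"y":-1.2,"z":0,"ax":4,"ay":0,"az":0,"gripper":1},{"x":0,"y":-0.7,"z":0,"ax":6,"ay":0,"az":0,"gripper":1},{"x":0,"y":0,"z":0,"ax":4,"ay":0,"az":0,"gripper":1}]'

```text
clock: 13.25
position: [476.5, -43.7, 15.2]
ee_rot: [-0.417, 0.904, -0.084, 0.03]
contact_force: [0.7, -1.6, -0.5]
gripper_width: -0.1
grasp_force: 0.0
```

Call:
send_rows --targets '[{"x":0,"y":-0.6,"z":0.15,"ax":0,"ay":0,"az":0,"gripper":1},{"x":0,"y":-0.9,"z":0.22,"ax":0,"ay":0,"az":0,"gripper":1},{"x":0,"y":-0.9,"z":0.22,"ax":0,"ay":0,"az":0,"gripper":1},{"x":0,"y":-0.5,"z":0.12,"ax":0,"ay":0,"az":0,"gripper":1},{"x":0,"y":0,"z":0,"ax":0,"ay":0,"az":0,"gripper":1}]'

```text
clock: 13.67
position: [500.0, -64.1, 13.2]
ee_rot: [-0.416, 0.905, -0.083, 0.03]
contact_force: [0.8, -0.0, 0.1]
gripper_width: -0.3
grasp_force: 0.0
```

```bash
python3 -c "
from h import *
go(hp(33,-16),6)"
```

```text
t 13.67 pos [500.04 -64.11  13.24] h 43.5 -22.7 F [ 0.8 -0.   0.1] w -0.3 yaw -130.7 tz [ 0.123 -0.125 -0.985] d_cm [-0.67  1.17  0.52]
```

Call:
send_rows --targets '[{"x":0,"y":0.4,"z":0,"ax":0,"ay":0,"az":0,"gripper":1},{"x":-0.3,"y":0.5,"z":0,"ax":0,"ay":0,"az":0,"gripper":1},{"x":-0.3,"y":0.2,"z":0,"ax":0,"ay":0,"az":0,"gripper":1},{"x":0,"y":0,"z":0,"ax":0,"ay":0,"az":0,"gripper":1},{"x":0,"y":0,"z":0,"ax":0,"ay":0,"az":0,"gripper":1}]'

```text
clock: 14.08
position: [493.7, -51.7, 11.1]
ee_rot: [-0.418, 0.904, -0.083, 0.029]
contact_force: [0.6, -0.2, -0.2]
gripper_width: 0.1
grasp_force: 0.0
```

```bash
python3 -c "
from h import *
go(hp(31.7,-16),6)"
```

```text
t 14.08 pos [493.7  -51.65  11.06] h 30.7 -17.2 F [ 0.6 -0.2 -0.2] w 0.1 yaw -130.5 tz [ 0.122 -0.126 -0.985] d_cm [-0.13 -0.01  0.51]
```

Call:
send_rows --targets '[{"x":-0.1,"y":0.04,"z":0.2,"ax":0,"ay":0,"az":0,"gripper":1},{"x":0,"y":0.04,"z":0.2,"ax":0,"ay":0,"az":0,"gripper":1},{"x":0,"y":0.02,"z":0.1,"ax":0,"ay":0,"az":0,"gripper":1},{"x":0,"y":0,"z":0,"ax":0,"ay":0,"az":0,"gripper":1}]'

```text
clock: 14.42
position: [494.0, -51.6, 5.5]
ee_rot: [-0.417, 0.905, -0.083, 0.029]
contact_force: [0.1, -0.8, -0.2]
gripper_width: -0.1
grasp_force: 0.0
```

Call:
send_rows --targets '[{"x":0,"y":0.02,"z":0.1,"ax":0,"ay":0,"az":0,"gripper":1},{"x":0,"y":0,"z":0,"ax":0,"ay":0,"az":0,"gripper":1}]'

```text
clock: 14.58
position: [494.2, -51.5, 4.7]
ee_rot: [-0.417, 0.905, -0.083, 0.029]
contact_force: [-0.3, -0.8, -0.2]
gripper_width: -0.0
grasp_force: 0.0
```

Call:
send_rows --targets '[{"x":0,"y":0.02,"z":0.1,"ax":0,"ay":0,"az":0,"gripper":1},{"x":0,"y":0,"z":0,"ax":0,"ay":0,"az":0,"gripper":1}]'

```text
clock: 14.75
position: [494.4, -51.4, 3.8]
ee_rot: [-0.417, 0.905, -0.083, 0.029]
contact_force: [-0.4, -0.5, 0.3]
gripper_width: -0.0
grasp_force: 0.1
```

Call:
send_rows --targets '[{"x":0,"y":0.02,"z":0.1,"ax":0,"ay":0,"az":0,"gripper":1},{"x":0,"y":0,"z":0,"ax":0,"ay":0,"az":0,"gripper":1}]'

```text
clock: 14.92
position: [494.4, -51.5, 2.9]
ee_rot: [-0.417, 0.905, -0.083, 0.029]
contact_force: [0.0, -0.9, 0.6]
gripper_width: 0.1
grasp_force: 0.6
```

Call:
send_rows --targets '[{"x":0,"y":0.02,"z":0.1,"ax":0,"ay":0,"az":0,"gripper":1},{"x":0,"y":0,"z":0,"ax":0,"ay":0,"az":0,"gripper":1}]'

```text
clock: 15.08
position: [494.3, -51.6, 1.9]
ee_rot: [-0.417, 0.905, -0.083, 0.029]
contact_force: [0.4, -1.0, 1.5]
gripper_width: 0.0
grasp_force: 0.9
```

```bash
python3 tip.py
```

```text
t 15.08 pos [494.26 -51.58   1.87] h 31.1 -16.8 F [ 0.4 -1.   1.5] w 0.0 yaw -130.6 tz [ 0.122 -0.126 -0.985] d_cm [-3.26  0.91 -0.33]
[((28, -28), np.float64(20.4)), ((-28, -28), np.float64(23.3)), ((-28, 28), np.float64(27.6)), ((28, 28), np.float64(25.0)), ((-28, 0), np.float64(25.9)), ((28, 0), np.float64(60.2)), ((0, -20), np.float64(22.3)), ((-22, 20), np.float64(81.3))]
```

Call:
send_rows --targets '[{"x":0,"y":0,"z":-0.8,"ax":0,"ay":0,"az":0,"gripper":1},{"x":0,"y":0,"z":-2,"ax":-2,"ay":0,"az":0,"gripper":1},{"x":0,"y":0,"z":-2.5,"ax":-3,"ay":0,"az":0,"gripper":1},{"x":0,"y":0,"z":-2.5,"ax":-3.2,"ay":0,"az":3,"gripper":1},{"x":0,"y":0,"z":-2.0,"ax":-2,"ay":0,"az":6,"gripper":0.5}]'

```text
clock: 15.55
position: [488.6, -42.1, 99.8]
ee_rot: [-0.345, 0.939, -0.002, -0.003]
contact_force: [0.8, 0.1, 0.1]
gripper_width: 10.6
grasp_force: 0.0
```

Call:
send_rows --targets '[{"x":0,"y":0,"z":0,"ax":0,"ay":0,"az":7,"gripper":0},{"x":0,"y":0,"z":0,"ax":0,"ay":0,"az":7,"gripper":0},{"x":0,"y":0,"z":0,"ax":0,"ay":0,"az":7,"gripper":0},{"x":0,"y":0,"z":0,"ax":0,"ay":0,"az":7,"gripper":0},{"x":0,"y":0,"z":0,"ax":0,"ay":0,"az":7,"gripper":0}]'

```text
clock: 15.97
position: [486.8, -43.4, 97.4]
ee_rot: [-0.044, 0.999, -0.005, -0.004]
contact_force: [0.4, 0.1, 0.3]
gripper_width: 42.7
grasp_force: 0.0
```

Call:
send_rows --targets '[{"x":0,"y":0,"z":0,"ax":0,"ay":0,"az":7,"gripper":0},{"x":0,"y":0,"z":0,"ax":0,"ay":0,"az":7,"gripper":0},{"x":0,"y":0,"z":0,"ax":0,"ay":0,"az":7,"gripper":0},{"x":0,"y":0,"z":0,"ax":0,"ay":0,"az":7,"gripper":0},{"x":0,"y":0,"z":0,"ax":0,"ay":0,"az":7,"gripper":0}]'

```text
clock: 16.38
position: [486.8, -43.4, 97.4]
ee_rot: [0.258, 0.966, -0.006, -0.002]
contact_force: [1.0, -1.2, 0.5]
gripper_width: 43.0
grasp_force: 0.0
```

```bash
python3 -c "
from h import *
go(hp(13.4,-83),80);print(arm.read_state()['joints'].round(2))"
```

```text
t 16.38 pos [486.77 -43.41  97.36] h 20.1 -15.3 F [ 1.  -1.2  0.5] w 43.0 yaw 150.1 tz [-0.007 -0.01  -1.   ] d_cm [ 1.81 -6.54  1.82]
[ 0.25  0.28 -0.48  0.01 -0.83 -2.35]
```

Call:
send_rows --targets '[{"x":0,"y":0,"z":0,"ax":0,"ay":0,"az":7.1,"gripper":0},{"x":0,"y":0,"z":0,"ax":0,"ay":0,"az":7.1,"gripper":0},{"x":0,"y":0,"z":0,"ax":0,"ay":0,"az":7.1,"gripper":0},{"x":0,"y":0,"z":0,"ax":0,"ay":0,"az":7.1,"gripper":0},{"x":0,"y":0,"z":0,"ax":0,"ay":0,"az":7.1,"gripper":0}]'

```text
clock: 16.8
position: [486.8, -43.4, 97.3]
ee_rot: [0.54, 0.841, -0.006, -0.0]
contact_force: [-0.3, -0.5, -0.2]
gripper_width: 42.5
grasp_force: 0.0
```

Call:
send_rows --targets '[{"x":-0.5,"y":-1.6,"z":0.2,"ax":0,"ay":-4,"az":0,"gripper":0},{"x":-0.5,"y":-1.6,"z":0.4,"ax":0,"ay":-4,"az":0,"gripper":0},{"x":-0.8,"y":-1.6,"z":0.6,"ax":0,"ay":-4,"az":0,"gripper":0},{"x":-0.5,"y":-1.6,"z":0.8,"ax":0,"ay":0,"az":0,"gripper":0},{"x":0,"y":0,"z":0.5,"ax":0,"ay":0,"az":0,"gripper":0}]'

```text
clock: 17.22
position: [444.3, -118.5, 84.8]
ee_rot: [0.524, 0.848, -0.047, 0.063]
contact_force: [-0.7, -0.1, -0.1]
gripper_width: 42.7
grasp_force: 0.0
```

Call:
send_rows --targets '[{"x":0,"y":0,"z":0,"ax":0,"ay":0,"az":0,"gripper":0},{"x":0,"y":0,"z":0,"ax":0,"ay":0,"az":0,"gripper":0},{"x":0,"y":0,"z":0,"ax":0,"ay":0,"az":0,"gripper":0}]'

```text
clock: 17.47
position: [449.2, -116.5, 86.1]
ee_rot: [0.523, 0.849, -0.045, 0.064]
contact_force: [0.4, 0.2, -0.5]
gripper_width: 42.9
grasp_force: 0.0
```

```bash
python3 meas.py; python3 -c "
from h import *
t=np.radians(114.2);go(np.array([438.3,-91.2])-4.5*np.array([np.cos(t),np.sin(t)]),30);print(arm.read_state()['joints'].round(2))"
```

```text
holder ((481.6077575683594, -19.37552261352539), (64.58714294433594, 65.09332275390625), 50.37627029418945) 24.030363784927616 9183
tilt deg (about ..) [-0.33  0.48]
block ((438.9364929199219, -91.10045623779297), (19.87017250061035, 20.510957717895508), 26.046817779541016) [438.6 -90.5  36.1] 872 h 13.8 -82.5
slope ((444.3961181640625, -88.4306640625), (31.940502166748047, 20.503131866455078), 22.450794219970703) [450.8 -83.7  16.7] 516 h 16.3 -77.0
t 17.62 pos [ 448.8  -116.54   85.99] h 37.7 -95.8 F [ 0.6 -0.6 -0. ] w 42.6 yaw 116.8 tz [ 0.062 -0.144 -0.988] d_cm [3.14 0.23 5.17]
[ 0.2   0.21 -0.71  0.26 -0.63 -3.09]
```

```bash
cat >> h.py <<'E'
def pose(yaw,lean=0,tiltx=0):
    t=np.radians(yaw);c,s=np.cos(t),np.sin(t)
    M=np.array([[c,s,0],[s,-c,0],[0,0,-1.]])
    return Rot.from_matrix(M)*Rot.from_euler('xyz',[tiltx,lean,0],degrees=True)
def goR(p,z,yaw,lean=0,tiltx=0):
    s=arm.read_state();R=Rot.from_quat(s['ee_rot']);G=pose(yaw,lean,tiltx)
    rv=np.degrees((R.inv()*G).as_rotvec());d=np.array([*p,z])-s['position'];q=s['position'][:2]-C
    print('t',round(s['clock'],2),'pos',s['position'].round(1),'h',(q@EX).round(1),(q@EY).round(1),'F',s['contact_force'].round(1),'w',round(s['gripper_width'],1),'tz',R.as_matrix()[:,2].round(3))
    print('  rotvec(tool now)',rv.round(1),'shift now-frame cm',(R.inv().apply(d)/10).round(2),'after-rot cm',(G.inv().apply(d)/10).round(2),'j',s['joints'].round(2))
def blk(): return np.array([438.6,-91.1])
E
python3 -c "
from h import *
goR(blk(),45,114.2)"
```

```text
t 17.62 pos [ 448.8 -116.5   86. ] h 37.7 -95.8 F [ 0.6 -0.6 -0. ] w 42.6 tz [ 0.062 -0.144 -0.988]
  rotvec(tool now) [-0.4  9.   2.5] shift now-frame cm [3.34 0.27 3.62] after-rot cm [2.74 0.11 4.1 ] j [ 0.2   0.21 -0.71  0.26 -0.63 -3.09]
```

Call:
send_rows --targets '[{"x":0,"y":0,"z":0,"ax":0,"ay":4.5,"az":0,"gripper":0},{"x":0,"y":0,"z":0,"ax":0,"ay":4.5,"az":0,"gripper":0},{"x":0.9,"y":0,"z":0.5,"ax":0,"ay":0,"az":1.5,"gripper":0},{"x":1.0,"y":0,"z":1.0,"ax":0,"ay":0,"az":1,"gripper":0},{"x":0.8,"y":0.1,"z":0.5,"ax":0,"ay":0,"az":0,"gripper":0}]'

```text
clock: 18.03
position: [436.9, -92.1, 65.1]
ee_rot: [0.544, 0.839, -0.005, -0.003]
contact_force: [0.1, -0.7, -0.0]
gripper_width: 43.1
grasp_force: 0.0
```

Call:
send_rows --targets '[{"x":0,"y":0,"z":0,"ax":0,"ay":0,"az":0,"gripper":0},{"x":0,"y":0,"z":0,"ax":0,"ay":0,"az":0,"gripper":0},{"x":0,"y":0,"z":0,"ax":0,"ay":0,"az":0,"gripper":0},{"x":0,"y":0,"z":0,"ax":0,"ay":0,"az":0,"gripper":0}]'

```text
clock: 18.37
position: [437.6, -92.3, 66.2]
ee_rot: [0.543, 0.839, -0.004, -0.002]
contact_force: [-0.8, 0.3, -0.5]
gripper_width: 42.7
grasp_force: 0.0
```

```bash
python3 -c "
from h import *
goR(blk(),30,114.2)"
```

```text
t 18.37 pos [437.6 -92.3  66.2] h 13.5 -84.3 F [-0.8  0.3 -0.5] w 42.7 tz [-0.008 -0.005 -1.   ]
  rotvec(tool now) [-0.6  0.  -0. ] shift now-frame cm [0.07 0.17 3.62] after-rot cm [0.07 0.14 3.62] j [ 0.16  0.26 -0.6   0.01 -0.71 -2.88]
```

Call:
send_rows --targets '[{"x":0.07,"y":0.14,"z":1.6,"ax":0,"ay":0,"az":0,"gripper":0},{"x":0,"y":0,"z":1.6,"ax":0,"ay":0,"az":0,"gripper":0},{"x":0,"y":0,"z":1.5,"ax":0,"ay":0,"az":0,"gripper":0},{"x":0,"y":0,"z":1.0,"ax":0,"ay":0,"az":0,"gripper":0},{"x":0,"y":0,"z":0.4,"ax":0,"ay":0,"az":0,"gripper":0}]'

```text
clock: 18.78
position: [436.9, -91.6, 3.7]
ee_rot: [0.544, 0.839, -0.005, -0.003]
contact_force: [-0.2, 1.1, 0.5]
gripper_width: 42.6
grasp_force: 0.0
```

Call:
send_rows --targets '[{"x":0,"y":0,"z":0,"ax":0,"ay":0,"az":0,"gripper":0},{"x":0,"y":0,"z":0,"ax":0,"ay":0,"az":0,"gripper":0},{"x":0,"y":0,"z":0,"ax":0,"ay":0,"az":0,"gripper":0}]'

```text
clock: 19.03
position: [438.3, -91.4, 5.5]
ee_rot: [0.544, 0.839, -0.004, -0.002]
contact_force: [-0.1, -0.9, 0.6]
gripper_width: 42.7
grasp_force: 0.0
```

Call:
send_rows --targets '[{"x":0,"y":0,"z":0,"ax":0,"ay":0,"az":0,"gripper":0.4},{"x":0,"y":0,"z":0,"ax":0,"ay":0,"az":0,"gripper":1},{"x":0,"y":0,"z":0,"ax":0,"ay":0,"az":0,"gripper":1},{"x":0,"y":0,"z":0,"ax":0,"ay":0,"az":0,"gripper":1},{"x":0,"y":0,"z":0,"ax":0,"ay":0,"az":0,"gripper":1}]'

```text
clock: 19.45
position: [438.0, -91.4, 5.6]
ee_rot: [0.543, 0.839, -0.004, -0.002]
contact_force: [-1.7, 0.1, 5.9]
gripper_width: 18.2
grasp_force: 59.7
```

```bash
python3 -c "
from h import *
goR(hp(14,-80),5,140.25)"
```

```text
t 19.45 pos [438.  -91.4   5.6] h 13.3 -83.4 F [-1.7  0.1  5.9] w 18.2 tz [-0.008 -0.005 -1.   ]
  rotvec(tool now) [ -0.5  -0.1 -26.1] shift now-frame cm [0.09 0.34 0.05] after-rot cm [-0.07  0.34  0.06] j [ 0.16  0.37 -0.67  0.01 -0.54 -2.89]
```

Call:
send_rows --targets '[{"x":0,"y":0,"z":-0.25,"ax":0,"ay":0,"az":-4,"gripper":1},{"x":0,"y":0,"z":0,"ax":0,"ay":0,"az":-6,"gripper":1},{"x":0,"y":0,"z":0,"ax":0,"ay":0,"az":-6,"gripper":1},{"x":0,"y":0,"z":0,"ax":0,"ay":0,"az":-6,"gripper":1},{"x":0,"y":0,"z":0,"ax":0,"ay":0,"az":-4.1,"gripper":1}]'

```text
clock: 19.87
position: [437.4, -91.4, 7.3]
ee_rot: [0.338, 0.941, -0.004, -0.004]
contact_force: [-0.4, 0.2, -0.9]
gripper_width: 18.1
grasp_force: 58.9
```

Call:
send_rows --targets '[{"x":-0.2,"y":0.2,"z":0,"ax":0,"ay":0,"az":0,"gripper":1},{"x":-0.17,"y":0.3,"z":0,"ax":0,"ay":0,"az":0,"gripper":1},{"x":0,"y":0,"z":0,"ax":0,"ay":0,"az":0,"gripper":1},{"x":0,"y":0,"z":0,"ax":0,"ay":0,"az":0,"gripper":1}]'

```text
clock: 20.2
position: [443.9, -89.8, 7.1]
ee_rot: [0.341, 0.94, -0.004, -0.004]
contact_force: [-0.3, -0.6, -0.2]
gripper_width: 17.6
grasp_force: 58.9
```

```bash
python3 -c "
from h import *
goR(hp(17,-78),5,140.25)"; python3 meas.py
```

```text
t 20.2 pos [443.9 -89.8   7.1] h 16.8 -78.4 F [-0.3 -0.6 -0.2] w 17.6 tz [-0.009 -0.005 -1.   ]
  rotvec(tool now) [-0.5 -0.2 -0.1] shift now-frame cm [-0.02  0.04  0.21] after-rot cm [-0.02  0.04  0.21] j [ 0.16  0.38 -0.65  0.01 -0.55 -2.43]
holder ((481.4099426269531, -19.32669448852539), (65.20613098144531, 64.7552490234375), 50.45682907104492) 24.03448852371958 13998
tilt deg (about ..) [-0.26  0.48]
block ((447.6608581542969, -85.05237579345703), (35.09949493408203, 22.069725036621094), 50.97572708129883) [444.1 -87.2  37.5] 1878 h 16.7 -72.3
slope ((443.36883544921875, -78.35157012939453), (32.66899490356445, 10.745866775512695), 32.678627014160156) [446.1 -75.9  17.1] 517 h 9.1 -69.9
```

Call:
send_rows --targets '[{"x":0,"y":0,"z":0.15,"ax":0,"ay":0,"az":0,"gripper":1},{"x":0,"y":0,"z":0.05,"ax":0,"ay":0,"az":0,"gripper":1},{"x":0,"y":0,"z":0,"ax":0,"ay":0,"az":0,"gripper":0.4},{"x":0,"y":0,"z":0,"ax":0,"ay":0,"az":0,"gripper":0.3},{"x":0,"y":0,"z":0,"ax":0,"ay":0,"az":0,"gripper":0.3}]'

```text
clock: 20.77
position: [443.6, -90.0, 5.1]
ee_rot: [0.34, 0.94, -0.004, -0.004]
contact_force: [-0.6, -0.5, -0.9]
gripper_width: 29.7
grasp_force: 0.0
```

Call:
send_rows --targets '[{"x":0,"y":0,"z":-0.2,"ax":0,"ay":0,"az":0,"gripper":0.3},{"x":-0.2,"y":0,"z":0,"ax":0,"ay":-4,"az":0,"gripper":0.3},{"x":-0.2,"y":0,"z":0,"ax":0,"ay":-4,"az":0,"gripper":0.3},{"x":0,"y":0,"z":0,"ax":0,"ay":-4,"az":0,"gripper":0.3},{"x":0,"y":0,"z":0,"ax":0,"ay":0,"az":0,"gripper":0.3}]'

```text
clock: 21.18
position: [447.0, -101.0, 11.0]
ee_rot: [0.338, 0.938, -0.038, 0.072]
contact_force: [-0.3, 0.1, 0.2]
gripper_width: 29.6
grasp_force: 0.3
```

Call:
send_rows --targets '[{"x":0,"y":0,"z":0,"ax":0,"ay":0,"az":0,"gripper":0.3},{"x":0,"y":0,"z":0,"ax":0,"ay":0,"az":0,"gripper":0.3},{"x":0,"y":0,"z":0,"ax":0,"ay":0,"az":0,"gripper":0.3}]'

```text
clock: 21.43
position: [450.8, -100.5, 11.6]
ee_rot: [0.341, 0.936, -0.036, 0.073]
contact_force: [-1.4, -0.2, -0.1]
gripper_width: 29.8
grasp_force: 0.0
```

```bash
python3 -c "
from h import *
goR(hp(21.5,-78),7,140.25,-12)"; python3 meas.py
```

```text
t 21.43 pos [ 450.8 -100.5   11.6] h 29.0 -82.2 F [-1.4 -0.2 -0.1] w 29.8 tz [ 0.112 -0.118 -0.987]
  rotvec(tool now) [-1.1 -2.7 -0.2] shift now-frame cm [0.81 0.42 0.32] after-rot cm [0.83 0.42 0.29] j [ 0.19  0.32 -0.9   0.49 -0.3  -2.93]
holder ((481.3419494628906, -19.10614013671875), (65.45127868652344, 64.79632568359375), 50.5474739074707) 24.01439906526609 14260
tilt deg (about ..) [-0.19  0.51]
block ((449.1480712890625, -86.60681915283203), (33.75547790527344, 23.22420883178711), 34.011417388916016) [444.7 -87.8  36.2] 1717 h 18.8 -72.6
slope ((448.3932800292969, -84.62389373779297), (32.482582092285156, 20.50674057006836), 47.36503219604492) [449.8 -77.8  16.6] 971 h 16.9 -71.5
```

Call:
send_rows --targets '[{"x":0.3,"y":0.2,"z":0,"ax":0,"ay":0,"az":0,"gripper":0.3},{"x":0.4,"y":0.18,"z":0.1,"ax":0,"ay":0,"az":0,"gripper":0.3},{"x":0.22,"y":0,"z":0.2,"ax":0,"ay":0,"az":0,"gripper":0.3},{"x":0,"y":0,"z":0.07,"ax":0,"ay":0,"az":0,"gripper":0.3},{"x":0,"y":0,"z":0,"ax":0,"ay":0,"az":0,"gripper":0.3}]'

```text
clock: 22.0
position: [445.1, -92.4, 5.8]
ee_rot: [0.34, 0.937, -0.037, 0.072]
contact_force: [0.1, -0.5, 0.2]
gripper_width: 30.0
grasp_force: 0.0
```

Call:
send_rows --targets '[{"x":0,"y":0,"z":0,"ax":0,"ay":0,"az":0,"gripper":0.3},{"x":0,"y":0,"z":0,"ax":0,"ay":0,"az":0,"gripper":0.3},{"x":0,"y":0,"z":0,"ax":0,"ay":0,"az":0,"gripper":0.3}]'

```text
clock: 22.25
position: [445.6, -92.3, 6.1]
ee_rot: [0.34, 0.937, -0.037, 0.073]
contact_force: [-0.1, 0.5, -0.2]
gripper_width: 30.1
grasp_force: 0.0
```

```bash
python3 -c "
from h import *
goR(hp(20.5,-78.4),6.5,140.25,-9.3)"
```

```text
t 22.25 pos [445.6 -92.3   6.1] h 19.8 -79.2 F [-0.1  0.5 -0.2] w 30.1 tz [ 0.111 -0.118 -0.987]
  rotvec(tool now) [-1.1 -0.  -0.1] shift now-frame cm [-0.08  0.08 -0.03] after-rot cm [-0.08  0.08 -0.03] j [ 0.2   0.33 -0.93  0.55 -0.27 -3.  ]
```

Call:
send_rows --targets '[{"x":-0.05,"y":0.05,"z":0,"ax":0,"ay":0,"az":0,"gripper":0.5},{"x":0,"y":0,"z":0,"ax":0,"ay":0,"az":0,"gripper":1},{"x":0,"y":0,"z":0,"ax":0,"ay":0,"az":0,"gripper":1},{"x":0,"y":0,"z":0,"ax":0,"ay":0,"az":0,"gripper":1}]'

```text
clock: 22.58
position: [446.3, -92.4, 6.4]
ee_rot: [0.34, 0.937, -0.037, 0.073]
contact_force: [-2.0, 0.0, 4.6]
gripper_width: 18.1
grasp_force: 59.3
```

```bash
python3 -c "
from h import *
goR(hp(25.5,-54),6.5,140.25,-9.3)"; python3 - <<'E'
from h import *
im,d,m,P=snap('wrist','wg');cv2.imwrite('pics/vg.png',im[:,:,::-1])
# top of block z 34..38 and low slope points in holder frame
Q=P.reshape(-1,3);x=(Q[:,:2]-C)@EX;y=(Q[:,:2]-C)@EY
k=(Q[:,2]>13)&(Q[:,2]<20)&(abs(x-17)<20)&(abs(y+65)<22)
print('slope',k.sum(),np.percentile(x[k],[1,50,99]).round(1),np.percentile(y[k],[1,50,99]).round(1))
k=(abs(Q[:,2]-24)<2)&(abs(x)<45)&(abs(y)<45);print('holder',np.percentile(x[k],[1,99]).round(1),np.percentile(y[k],[1,99]).round(1))
E
```

```text
t 22.58 pos [446.3 -92.4   6.4] h 20.3 -78.8 F [-2.   0.   4.6] w 18.1 tz [ 0.112 -0.119 -0.987]
  rotvec(tool now) [-1.1  0.  -0.1] shift now-frame cm [-0.51  2.48  0.03] after-rot cm [-0.52  2.48  0.08] j [ 0.2   0.33 -0.93  0.55 -0.27 -3.  ]
slope 672 [ 6.9  8.2 20.3] [-86.5 -65.1 -55.5]
holder [-31.4  31.3] [-32.1  30.9]
```

View pics/vg.png

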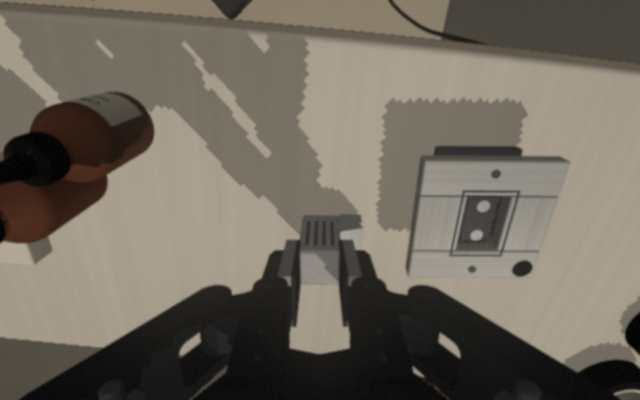

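Call:
send_rows --targets '[{"x":-0.1,"y":0.2,"z":-0.05,"ax":0,"ay":0,"az":0,"gripper":1},{"x":-0.15,"y":0.5,"z":-0.02,"ax":0,"ay":0,"az":0,"gripper":1},{"x":-0.15,"y":0.6,"z":-0.02,"ax":0,"ay":0,"az":0,"gripper":1},{"x":-0.1,"y":0.5,"z":0,"ax":0,"ay":0,"az":0,"gripper":1},{"x":0,"y":0.3,"z":0,"ax":0,"ay":0,"az":0,"gripper":1}]'

```text
clock: 23.05
position: [464.7, -78.4, 7.3]
ee_rot: [0.34, 0.937, -0.036, 0.073]
contact_force: [-0.1, 0.4, -1.6]
gripper_width: 18.3
grasp_force: 58.6
```

Call:
send_rows --targets '[{"x":0,"y":0,"z":0,"ax":0,"ay":0,"az":0,"gripper":1},{"x":0,"y":0,"z":0,"ax":0,"ay":0,"az":0,"gripper":1},{"x":0,"y":0,"z":0,"ax":0,"ay":0,"az":0,"gripper":1}]'

```text
clock: 23.3
position: [462.9, -79.3, 7.2]
ee_rot: [0.34, 0.937, -0.037, 0.072]
contact_force: [0.1, -0.4, -0.6]
gripper_width: 17.9
grasp_force: 58.7
```

```bash
cat > wg.py <<'E'
from h import *
goR(hp(25.5,-50),6.4,140.25,-9.3)
im,d,m,P=snap('wrist','wg');Q=P.reshape(-1,3);x=(Q[:,:2]-C)@EX;y=(Q[:,:2]-C)@EY
k=(Q[:,2]>13)&(Q[:,2]<19)&(abs(x-20)<20)&(abs(y+45)<25)
print('slope x',np.percentile(x[k],[1,50,99]).round(1),'y',np.percentile(y[k],[1,50,99]).round(1))
k=(abs(Q[:,2]-24)<3)&(x>-45)&(x<36)&(abs(y)<45);print('holder',np.percentile(x[k],[1,99]).round(1),np.percentile(y[k],[1,99]).round(1))
k&=(abs(x)<30)&(abs(y)<30)
A=np.c_[x[k],y[k],np.ones(k.sum())];r=np.linalg.lstsq(A,Q[k,2],rcond=None)[0];print('plane deg',np.degrees(r[:2]).round(2),'corners',[round(float(np.dot(r,[*COR[i],1])),2) for i in COR])
E
python3 wg.py
```

```text
t 23.3 pos [462.9 -79.3   7.2] h 24.7 -58.1 F [ 0.1 -0.4 -0.6] w 17.9 tz [ 0.11  -0.119 -0.987]
  rotvec(tool now) [-1.2 -0.  -0.1] shift now-frame cm [-0.07  0.81  0.07] after-rot cm [-0.07  0.81  0.09] j [ 0.24  0.34 -0.88  0.49 -0.3  -2.97]
slope x [ 6.3 12.6 24.9] y [-66.  -42.5 -31.8]
holder [-31.5  31.4] [-31.6  31. ]
plane deg [-0.29  0.45] corners [24.03, 23.78, 24.0, 24.25]
```

Call:
send_rows --targets '[{"x":-0.07,"y":0.1,"z":0.05,"ax":0,"ay":0,"az":0,"gripper":1},{"x":0,"y":0.1,"z":0.02,"ax":0,"ay":0,"az":0,"gripper":1},{"x":0,"y":0.1,"z":0,"ax":0,"ay":0,"az":0,"gripper":1},{"x":0,"y":0.1,"z":0,"ax":0,"ay":0,"az":0,"gripper":1},{"x":0,"y":0,"z":0,"ax":0,"ay":0,"az":0,"gripper":1}]'

```text
clock: 23.77
position: [466.7, -76.6, 6.8]
ee_rot: [0.34, 0.937, -0.037, 0.073]
contact_force: [-0.2, -1.1, -0.7]
gripper_width: 18.0
grasp_force: 58.6
```

Call:
send_rows --targets '[{"x":0,"y":0,"z":0,"ax":0,"ay":0,"az":0,"gripper":1},{"x":0,"y":0,"z":0,"ax":0,"ay":0,"az":0,"gripper":1}]'

```text
clock: 23.93
position: [466.4, -76.7, 6.7]
ee_rot: [0.34, 0.937, -0.037, 0.073]
contact_force: [0.1, 0.3, -1.1]
gripper_width: 17.9
grasp_force: 58.6
```

```bash
python3 wg.py
```

```text
t 23.93 pos [466.4 -76.7   6.7] h 25.8 -53.9 F [ 0.1  0.3 -1.1] w 17.9 tz [ 0.111 -0.118 -0.987]
  rotvec(tool now) [-1.1 -0.  -0.1] shift now-frame cm [0.03 0.39 0.02] after-rot cm [0.03 0.39 0.03] j [ 0.24  0.35 -0.87  0.49 -0.31 -2.97]
slope x [ 5.2 13.6 25.3] y [-61.8 -39.8 -31.7]
holder [-31.5  31.2] [-31.7  30.9]
plane deg [-0.27  0.48] corners [24.04, 23.77, 23.98, 24.24]
```

Call:
send_rows --targets '[{"x":0,"y":0,"z":0.05,"ax":0,"ay":0,"az":0,"gripper":1},{"x":0,"y":0,"z":0,"ax":0,"ay":0,"az":0,"gripper":1}]'

```text
clock: 24.15
position: [466.5, -76.8, 6.5]
ee_rot: [0.34, 0.937, -0.037, 0.073]
contact_force: [-1.4, 0.3, 2.1]
gripper_width: 18.2
grasp_force: 59.1
```

Call:
send_rows --targets '[{"x":0,"y":0,"z":0.04,"ax":0,"ay":0,"az":0,"gripper":1},{"x":0,"y":0,"z":0,"ax":0,"ay":0,"az":0,"gripper":1}]'

```text
clock: 24.32
position: [466.6, -76.9, 6.4]
ee_rot: [0.34, 0.937, -0.037, 0.073]
contact_force: [-2.9, 1.0, 6.3]
gripper_width: 17.8
grasp_force: 59.6
```

Call:
send_rows --targets '[{"x":0,"y":0.1,"z":0,"ax":0,"ay":0,"az":0,"gripper":1},{"x":0,"y":0,"z":0,"ax":0,"ay":0,"az":0,"gripper":1}]'

```text
clock: 24.48
position: [466.6, -76.8, 6.4]
ee_rot: [0.341, 0.937, -0.038, 0.073]
contact_force: [-4.3, -0.5, 7.7]
gripper_width: 17.7
grasp_force: 59.8
```

Call:
send_rows --targets '[{"x":0,"y":0.1,"z":0,"ax":0,"ay":0,"az":0,"gripper":1},{"x":0,"y":0,"z":0,"ax":0,"ay":0,"az":0,"gripper":1}]'

```text
clock: 24.65
position: [466.5, -76.7, 6.5]
ee_rot: [0.341, 0.937, -0.039, 0.072]
contact_force: [-3.9, -2.5, 10.7]
gripper_width: 18.1
grasp_force: 59.9
```

```bash
python3 wg.py
```

```text
t 24.65 pos [466.5 -76.7   6.5] h 25.8 -53.8 F [-3.9 -2.5 10.7] w 18.1 tz [ 0.109 -0.121 -0.987]
  rotvec(tool now) [-1.4 -0.  -0.2] shift now-frame cm [ 0.03  0.38 -0.01] after-rot cm [0.03 0.38 0.  ] j [ 0.24  0.35 -0.87  0.49 -0.31 -2.98]
slope x [ 3.1 13.7 25.3] y [-61.5 -39.7 -31.7]
holder [-31.5  31.4] [-31.7  30.9]
plane deg [-0.33  0.47] corners [24.01, 23.75, 24.0, 24.27]
```

Call:
send_rows --targets '[{"x":0,"y":0,"z":-0.06,"ax":0,"ay":0,"az":0,"gripper":1},{"x":0,"y":0,"z":0,"ax":0,"ay":0,"az":0,"gripper":1}]'

```text
clock: 24.87
position: [467.5, -75.5, 6.5]
ee_rot: [0.341, 0.937, -0.037, 0.073]
contact_force: [-0.5, -1.7, 4.6]
gripper_width: 18.0
grasp_force: 59.2
```

Call:
send_rows --targets '[{"x":0,"y":0,"z":-0.04,"ax":0,"ay":0,"az":0,"gripper":1},{"x":0,"y":0,"z":0,"ax":0,"ay":0,"az":0,"gripper":1}]'

```text
clock: 25.03
position: [467.5, -75.2, 6.5]
ee_rot: [0.34, 0.937, -0.037, 0.072]
contact_force: [-0.6, -0.9, -0.2]
gripper_width: 17.9
grasp_force: 58.8
```

```bash
python3 wg.py
```

```text
t 25.03 pos [467.5 -75.2   6.5] h 25.6 -52.0 F [-0.6 -0.9 -0.2] w 17.9 tz [ 0.111 -0.118 -0.987]
  rotvec(tool now) [-1.2 -0.  -0.1] shift now-frame cm [0.01 0.2  0.01] after-rot cm [0.01 0.2  0.01] j [ 0.25  0.35 -0.87  0.49 -0.31 -2.97]
slope x [ 6.8 13.5 23.5] y [-59.9 -39.9 -31.7]
holder [-31.5  31.3] [-31.7  30.9]
plane deg [-0.17  0.3 ] corners [24.06, 23.89, 24.02, 24.19]
```

Call:
send_rows --targets '[{"x":0,"y":0.1,"z":0,"ax":0,"ay":0,"az":0,"gripper":1},{"x":0,"y":0,"z":0,"ax":0,"ay":0,"az":0,"gripper":1}]'

```text
clock: 25.25
position: [467.7, -74.8, 6.6]
ee_rot: [0.34, 0.937, -0.038, 0.072]
contact_force: [-0.8, -2.2, 1.5]
gripper_width: 18.1
grasp_force: 59.0
```

Call:
send_rows --targets '[{"x":0,"y":0.05,"z":0,"ax":0,"ay":0,"az":0,"gripper":1},{"x":0,"y":0,"z":0,"ax":0,"ay":0,"az":0,"gripper":1}]'

```text
clock: 25.42
position: [467.9, -74.5, 6.5]
ee_rot: [0.341, 0.937, -0.038, 0.072]
contact_force: [-1.9, -3.2, 0.6]
gripper_width: 17.6
grasp_force: 59.0
```

Call:
send_rows --targets '[{"x":0,"y":0.05,"z":0,"ax":0,"ay":0,"az":0,"gripper":1},{"x":0,"y":0,"z":0,"ax":0,"ay":0,"az":0,"gripper":1}]'

```text
clock: 25.58
position: [468.2, -74.1, 6.5]
ee_rot: [0.341, 0.937, -0.038, 0.072]
contact_force: [-3.2, -3.3, 2.0]
gripper_width: 17.9
grasp_force: 59.1
```

```bash
python3 wg.py
```

```text
t 25.58 pos [468.2 -74.1   6.5] h 25.4 -50.8 F [-3.2 -3.3  2. ] w 17.9 tz [ 0.109 -0.119 -0.987]
  rotvec(tool now) [-1.3 -0.1 -0.1] shift now-frame cm [-0.    0.08  0.01] after-rot cm [-0.    0.08  0.01] j [ 0.25  0.35 -0.86  0.48 -0.31 -2.98]
slope x [11.3 13.2 19.5] y [-58.7 -40.2 -31.7]
holder [-31.6  31.3] [-31.7  30.9]
plane deg [-0.01  0.  ] corners [24.12, 24.11, 24.12, 24.13]
```

Call:
send_rows --targets '[{"x":0,"y":0,"z":0,"ax":0,"ay":0,"az":0,"gripper":0.4},{"x":0,"y":0,"z":0,"ax":0,"ay":0,"az":0,"gripper":0.35},{"x":0,"y":0,"z":0,"ax":0,"ay":0,"az":0,"gripper":0.35}]'

```text
clock: 25.88
position: [470.8, -72.7, 7.2]
ee_rot: [0.34, 0.937, -0.035, 0.074]
contact_force: [0.8, 0.1, -0.1]
gripper_width: 27.7
grasp_force: 0.0
```

```bash
python3 wg.py
```

```text
t 25.88 pos [470.8 -72.7   7.2] h 26.5 -48.0 F [ 0.8  0.1 -0.1] w 27.7 tz [ 0.114 -0.117 -0.987]
  rotvec(tool now) [-1.   0.1 -0. ] shift now-frame cm [ 0.11 -0.2   0.06] after-rot cm [ 0.11 -0.2   0.06] j [ 0.25  0.35 -0.86  0.49 -0.31 -2.98]
slope x [ 9.7 15.8 32.9] y [-58.4 -37.  -31.7]
holder [-31.5  31. ] [-31.7  31. ]
plane deg [-0.02 -0.02] corners [24.09, 24.1, 24.11, 24.1]
```

Call:
send_rows --targets '[{"x":0,"y":-0.15,"z":-0.1,"ax":0,"ay":0,"az":0,"gripper":0.35},{"x":-0.05,"y":0,"z":-0.4,"ax":0,"ay":0,"az":0,"gripper":0.35},{"x":-0.15,"y":0,"z":-1,"ax":0,"ay":0,"az":0,"gripper":0.35},{"x":-0.3,"y":0,"z":-2,"ax":0,"ay":0,"az":0,"gripper":0.35},{"x":-0.3,"y":0,"z":-2,"ax":0,"ay":0,"az":0,"gripper":0.35}]'

```text
clock: 26.35
position: [467.5, -73.0, 62.7]
ee_rot: [0.34, 0.937, -0.037, 0.072]
contact_force: [0.6, -0.2, -0.3]
gripper_width: 27.6
grasp_force: 0.0
```

Call:
send_rows --targets '[{"x":-0.2,"y":0,"z":-1,"ax":0,"ay":0,"az":0,"gripper":1},{"x":0,"y":0,"z":0,"ax":0,"ay":0,"az":0,"gripper":1},{"x":0,"y":0,"z":0,"ax":0,"ay":0,"az":0,"gripper":1}]'

```text
clock: 26.6
position: [468.8, -73.1, 73.1]
ee_rot: [0.34, 0.937, -0.036, 0.073]
contact_force: [-0.6, -0.2, 0.3]
gripper_width: -0.1
grasp_force: 0.0
```

```bash
python3 wg.py; python3 meas.py;python3 -c "
from h import *
goR(hp(22,16),20,140.25);goR(hp(22,16),20,229.9);"
```

```text
t 26.6 pos [468.8 -73.1  73.1] h 25.2 -49.6 F [-0.6 -0.2  0.3] w -0.1 tz [ 0.113 -0.117 -0.987]
  rotvec(tool now) [-1.   0.  -0.1] shift now-frame cm [1.06 0.08 6.58] after-rot cm [ 1.05 -0.04  6.58] j [ 0.28  0.23 -0.74  0.28 -0.54 -2.79]
slope x [12.  17.7 32.8] y [-58.1 -36.4 -31.6]
holder [-31.6  31. ] [-31.5  31.1]
plane deg [ 0.02 -0.01] corners [24.09, 24.09, 24.07, 24.07]
holder ((481.7499084472656, -18.902774810791016), (64.2636947631836, 65.08975982666016), 50.263362884521484) 24.069407622441574 7937
tilt deg (about ..) [0.06 0.02]
block ((466.5202941894531, -71.21905517578125), (19.48057746887207, 20.433551788330078), 51.084495544433594) [466.1 -70.6  36.2] 857 h 22.3 -49.6
slope ((466.4579772949219, -65.49855041503906), (27.40883445739746, 29.567983627319336), 50.4195442199707) [471.2 -61.   17.2] 426 h 18.6 -45.3
t 26.8 pos [467.5 -73.7  71.5] h 24.6 -50.9 F [-0.1  0.5 -0.2] w 0.2 tz [ 0.109 -0.119 -0.987]
  rotvec(tool now) [-1.2  9.2 -0.2] shift now-frame cm [1.09 6.8  4.9 ] after-rot cm [0.26 6.69 5.15] j [ 0.28  0.24 -0.74  0.28 -0.54 -2.79]
t 26.8 pos [467.5 -73.7  71.5] h 24.6 -50.9 F [-0.1  0.5 -0.2] w 0.2 tz [ 0.109 -0.119 -0.987]
  rotvec(tool now) [ -8.2   6.3 -89.6] shift now-frame cm [1.09 6.8  4.9 ] after-rot cm [-6.69  0.31  5.15] j [ 0.28  0.24 -0.74  0.28 -0.54 -2.79]
```

Call:
send_rows --targets '[{"x":0.3,"y":1.5,"z":0,"ax":-0.6,"ay":4.6,"az":0,"gripper":1},{"x":0.3,"y":1.5,"z":0,"ax":-0.6,"ay":4.6,"az":0,"gripper":1},{"x":0,"y":1.5,"z":0,"ax":0,"ay":0,"az":-6,"gripper":1},{"x":0,"y":0,"z":0,"ax":0,"ay":0,"az":-7,"gripper":1},{"x":0,"y":0,"z":0,"ax":0,"ay":0,"az":-7,"gripper":1}]'

```text
clock: 27.22
position: [493.1, -35.0, 70.2]
ee_rot: [0.17, 0.985, -0.0, 0.0]
contact_force: [-0.5, 0.2, 0.8]
gripper_width: -0.3
grasp_force: 0.0
```

Call:
send_rows --targets '[{"x":0,"y":0,"z":0,"ax":0,"ay":0,"az":-7,"gripper":1},{"x":0,"y":0,"z":0,"ax":0,"ay":0,"az":-7,"gripper":1},{"x":0,"y":0,"z":0,"ax":0,"ay":0,"az":-7,"gripper":1},{"x":0,"y":0,"z":0,"ax":0,"ay":0,"az":-7,"gripper":1},{"x":0,"y":0,"z":0,"ax":0,"ay":0,"az":-7,"gripper":1}]'

```text
clock: 27.63
position: [492.0, -35.4, 70.3]
ee_rot: [-0.134, 0.991, -0.0, -0.0]
contact_force: [-0.1, 0.3, -0.2]
gripper_width: -0.0
grasp_force: 0.0
```

Call:
send_rows --targets '[{"x":0,"y":0,"z":0,"ax":0,"ay":0,"az":-7,"gripper":1},{"x":0,"y":0,"z":0,"ax":0,"ay":0,"az":-7,"gripper":1},{"x":0,"y":0,"z":0,"ax":0,"ay":0,"az":-7,"gripper":1},{"x":0,"y":0,"z":0,"ax":0,"ay":0,"az":-7,"gripper":1},{"x":0,"y":0,"z":0,"ax":0,"ay":0,"az":-6.5,"gripper":1}]'

```text
clock: 28.05
position: [492.0, -35.4, 70.3]
ee_rot: [-0.422, 0.907, -0.0, -0.0]
contact_force: [0.8, 0.1, -0.0]
gripper_width: -0.1
grasp_force: 0.0
```

```bash
python3 -c "
from h import *
goR(hp(22,16),20,229.9)"
```

```text
t 28.05 pos [492.  -35.4  70.3] h 19.0 -5.8 F [ 0.8  0.1 -0. ] w -0.1 tz [-0. -0. -1.]
  rotvec(tool now) [ 0. -0. -0.] shift now-frame cm [-2.18 -0.29  5.03] after-rot cm [-2.18 -0.29  5.03] j [ 0.26  0.32 -0.5   0.   -0.75 -0.96]
```

Now corner 1: approach to z≈4, then press.

Call:
send_rows --targets '[{"x":-0.5,"y":-0.1,"z":1,"ax":0,"ay":0,"az":0,"gripper":1},{"x":-0.7,"y":-0.1,"z":1.6,"ax":0,"ay":0,"az":0,"gripper":1},{"x":-0.6,"y":-0.1,"z":1.6,"ax":0,"ay":0,"az":0,"gripper":1},{"x":-0.4,"y":0,"z":1.0,"ax":0,"ay":0,"az":0,"gripper":1},{"x":0,"y":0,"z":0.6,"ax":0,"ay":0,"az":0,"gripper":1}]'

```text
clock: 28.47
position: [508.8, -20.1, 11.0]
ee_rot: [-0.419, 0.908, -0.0, -0.001]
contact_force: [-0.5, 0.0, -0.5]
gripper_width: 0.1
grasp_force: 0.0
```

Call:
send_rows --targets '[{"x":0,"y":0,"z":0.3,"ax":0,"ay":0,"az":0,"gripper":1},{"x":0,"y":0,"z":0,"ax":0,"ay":0,"az":0,"gripper":1},{"x":0,"y":0,"z":0,"ax":0,"ay":0,"az":0,"gripper":1},{"x":0,"y":0,"z":0,"ax":0,"ay":0,"az":0,"gripper":1},{"x":0,"y":0,"z":0,"ax":0,"ay":0,"az":0,"gripper":1}]'

```text
clock: 28.88
position: [509.8, -20.3, 11.2]
ee_rot: [-0.419, 0.908, -0.0, 0.002]
contact_force: [-0.1, 0.5, 0.0]
gripper_width: 0.2
grasp_force: 0.0
```

```bash
python3 -c "
from h import *
goR(hp(22,16),3,229.9)"
```

```text
t 28.88 pos [509.8 -20.3  11.2] h 23.0 17.2 F [-0.1  0.5  0. ] w 0.2 tz [ 0.003  0.001 -1.   ]
  rotvec(tool now) [-0.1  0.2 -0.3] shift now-frame cm [0.12 0.1  0.82] after-rot cm [0.12 0.1  0.82] j [ 0.28  0.43 -0.52  0.   -0.62 -0.99]
```

Call:
send_rows --targets '[{"x":0.1,"y":0.05,"z":0.3,"ax":0,"ay":0,"az":0,"gripper":1},{"x":0,"y":0,"z":0.25,"ax":0,"ay":0,"az":0,"gripper":1},{"x":0,"y":0,"z":0.15,"ax":0,"ay":0,"az":0,"gripper":1},{"x":0,"y":0,"z":0,"ax":0,"ay":0,"az":0,"gripper":1},{"x":0,"y":0,"z":0,"ax":0,"ay":0,"az":0,"gripper":1}]'

```text
clock: 29.3
position: [508.3, -20.8, 3.3]
ee_rot: [-0.419, 0.908, -0.0, 0.001]
contact_force: [-0.1, 0.1, -0.4]
gripper_width: -0.0
grasp_force: 0.0
```

Call:
send_rows --targets '[{"x":0,"y":0,"z":0.1,"ax":0,"ay":0,"az":0,"gripper":1},{"x":0,"y":0,"z":0.05,"ax":0,"ay":0,"az":0,"gripper":1}]'

```text
clock: 29.47
position: [508.7, -20.7, 2.4]
ee_rot: [-0.419, 0.908, -0.0, 0.001]
contact_force: [-2.5, -0.5, 7.7]
gripper_width: 0.3
grasp_force: 3.6
```

Call:
send_rows --targets '[{"x":0,"y":0,"z":0.05,"ax":0,"ay":0,"az":0,"gripper":1},{"x":0,"y":0,"z":0,"ax":0,"ay":0,"az":0,"gripper":1}]'

```text
clock: 29.63
position: [508.7, -20.7, 2.4]
ee_rot: [-0.42, 0.908, -0.001, 0.001]
contact_force: [-2.0, -0.0, 7.0]
gripper_width: 0.1
grasp_force: 3.6
```

Call:
send_rows --targets '[{"x":0,"y":0,"z":0.05,"ax":0,"ay":0,"az":0,"gripper":1},{"x":0,"y":0,"z":0,"ax":0,"ay":0,"az":0,"gripper":1}]'

```text
clock: 29.8
position: [508.8, -20.7, 2.3]
ee_rot: [-0.42, 0.908, -0.001, 0.001]
contact_force: [-2.5, -0.2, 10.0]
gripper_width: -0.4
grasp_force: 5.0
```

Call:
send_rows --targets '[{"x":0,"y":0,"z":-0.3,"ax":0,"ay":0,"az":0,"gripper":1},{"x":0,"y":0,"z":-0.8,"ax":0,"ay":0,"az":0,"gripper":1},{"x":0,"y":0,"z":-0.9,"ax":4,"ay":0,"az":0,"gripper":1},{"x":0,"y":0,"z":0,"ax":4,"ay":0,"az":0,"gripper":1},{"x":0,"y":0,"z":0,"ax":3,"ay":0,"az":0,"gripper":1}]'

```text
clock: 30.22
position: [509.2, -20.2, 22.0]
ee_rot: [-0.417, 0.904, -0.086, 0.041]
contact_force: [0.5, -2.5, 0.5]
gripper_width: -0.2
grasp_force: 0.0
```

Call:
send_rows --targets '[{"x":0,"y":0,"z":0,"ax":0,"ay":0,"az":0,"gripper":1},{"x":0,"y":0,"z":0,"ax":0,"ay":0,"az":0,"gripper":1},{"x":0,"y":0,"z":0,"ax":0,"ay":0,"az":0,"gripper":1}]'

```text
clock: 30.47
position: [509.8, -21.5, 21.7]
ee_rot: [-0.416, 0.904, -0.085, 0.04]
contact_force: [0.5, -0.1, 0.5]
gripper_width: 0.3
grasp_force: 0.0
```

```bash
python3 -c "
from h import *
goR(hp(31.5,-16),14,229.9,0,10.2)"
```

```text
t 30.47 pos [509.8 -21.5  21.7] h 23.8 16.2 F [ 0.5 -0.1  0.5] w 0.3 tz [ 0.143 -0.12  -0.982]
  rotvec(tool now) [-0.6  0.  -0.4] shift now-frame cm [ 3.21 -0.66  0.9 ] after-rot cm [ 3.22 -0.64  0.9 ] j [ 0.35  0.36 -0.78  0.46 -0.37 -1.48]
```

Call:
send_rows --targets '[{"x":0.4,"y":-0.1,"z":0.1,"ax":0,"ay":0,"az":0,"gripper":1},{"x":0.9,"y":-0.2,"z":0.2,"ax":0,"ay":0,"az":0,"gripper":1},{"x":0.9,"y":-0.2,"z":0.2,"ax":0,"ay":0,"az":0,"gripper":1},{"x":0.7,"y":-0.15,"z":0.2,"ax":0,"ay":0,"az":0,"gripper":1},{"x":0.3,"y":0,"z":0.1,"ax":0,"ay":0,"az":0,"gripper":1}]'

```text
clock: 30.88
position: [492.6, -52.8, 13.9]
ee_rot: [-0.416, 0.905, -0.085, 0.038]
contact_force: [-0.4, -1.2, 0.5]
gripper_width: 0.4
grasp_force: 0.0
```

Call:
send_rows --targets '[{"x":0,"y":0,"z":0,"ax":0,"ay":0,"az":0,"gripper":1},{"x":0,"y":0,"z":0,"ax":0,"ay":0,"az":0,"gripper":1},{"x":0,"y":0,"z":0,"ax":0,"ay":0,"az":0,"gripper":1},{"x":0,"y":0,"z":0,"ax":0,"ay":0,"az":0,"gripper":1}]'

```text
clock: 31.22
position: [494.3, -50.9, 14.6]
ee_rot: [-0.417, 0.904, -0.085, 0.04]
contact_force: [0.7, -0.1, 0.2]
gripper_width: 0.1
grasp_force: 0.0
```

```bash
python3 -c "
from h import *
goR(hp(31.5,-16),6,229.9,0,10.6)"
```

```text
t 31.22 pos [494.3 -50.9  14.6] h 30.7 -16.2 F [ 0.7 -0.1  0.2] w 0.1 tz [ 0.143 -0.121 -0.982]
  rotvec(tool now) [-0.2 -0.  -0.3] shift now-frame cm [-0.02  0.08  0.86] after-rot cm [-0.02  0.08  0.86] j [ 0.28  0.36 -0.84  0.53 -0.31 -1.49]
```

Call:
send_rows --targets '[{"x":0,"y":0.04,"z":0.3,"ax":0,"ay":0,"az":0,"gripper":1},{"x":0,"y":0.04,"z":0.3,"ax":0,"ay":0,"az":0,"gripper":1},{"x":0,"y":0.02,"z":0.2,"ax":0,"ay":0,"az":0,"gripper":1},{"x":0,"y":0.02,"z":0.1,"ax":0,"ay":0,"az":0,"gripper":1},{"x":0,"y":0,"z":0,"ax":0,"ay":0,"az":0,"gripper":1}]'

```text
clock: 31.63
position: [493.8, -51.6, 4.9]
ee_rot: [-0.417, 0.904, -0.085, 0.039]
contact_force: [-0.8, 0.1, -0.7]
gripper_width: 0.3
grasp_force: 0.0
```

Call:
send_rows --targets '[{"x":0,"y":0,"z":0,"ax":0,"ay":0,"az":0,"gripper":1},{"x":0,"y":0.01,"z":0.05,"ax":0,"ay":0,"az":0,"gripper":1},{"x":0,"y":0,"z":0,"ax":0,"ay":0,"az":0,"gripper":1}]'

```text
clock: 31.88
position: [494.4, -51.4, 4.9]
ee_rot: [-0.417, 0.904, -0.085, 0.039]
contact_force: [-0.3, -0.8, -0.3]
gripper_width: 0.0
grasp_force: 0.0
```

Call:
send_rows --targets '[{"x":0,"y":0.01,"z":0.05,"ax":0,"ay":0,"az":0,"gripper":1},{"x":0,"y":0,"z":0,"ax":0,"ay":0,"az":0,"gripper":1}]'

```text
clock: 32.05
position: [494.3, -51.4, 4.4]
ee_rot: [-0.417, 0.904, -0.085, 0.039]
contact_force: [0.1, -0.6, 0.3]
gripper_width: -0.2
grasp_force: 0.0
```

```bash
python3 -c "
from h import *
goR(hp(31.5,-16),4,229.9,0,10.6)"
```

```text
t 32.05 pos [494.3 -51.4   4.4] h 31.0 -16.6 F [ 0.1 -0.6  0.3] w -0.2 tz [ 0.142 -0.121 -0.982]
  rotvec(tool now) [-0.2 -0.1 -0.4] shift now-frame cm [-0.06 -0.04  0.05] after-rot cm [-0.06 -0.04  0.05] j [ 0.27  0.37 -0.87  0.61 -0.27 -1.56]
```

Call:
send_rows --targets '[{"x":0,"y":0.01,"z":0.05,"ax":0,"ay":0,"az":0,"gripper":1},{"x":0,"y":0,"z":0,"ax":0,"ay":0,"az":0,"gripper":1}]'

```text
clock: 32.22
position: [494.4, -51.4, 4.1]
ee_rot: [-0.417, 0.904, -0.085, 0.04]
contact_force: [-1.4, -0.3, 2.0]
gripper_width: -0.2
grasp_force: 1.1
```

Call:
send_rows --targets '[{"x":0,"y":0.01,"z":0.05,"ax":0,"ay":0,"az":0,"gripper":1},{"x":0,"y":0,"z":0,"ax":0,"ay":0,"az":0,"gripper":1}]'

```text
clock: 32.38
position: [494.5, -51.5, 3.8]
ee_rot: [-0.417, 0.904, -0.085, 0.04]
contact_force: [-1.0, 0.7, 6.7]
gripper_width: 0.1
grasp_force: 2.9
```

Call:
send_rows --targets '[{"x":0,"y":0.01,"z":0.05,"ax":0,"ay":0,"az":0,"gripper":1},{"x":0,"y":0,"z":0,"ax":0,"ay":0,"az":0,"gripper":1}]'

```text
clock: 32.55
position: [494.6, -51.5, 3.7]
ee_rot: [-0.417, 0.904, -0.086, 0.04]
contact_force: [-3.6, 0.1, 8.8]
gripper_width: 0.2
grasp_force: 4.6
```

Call:
send_rows --targets '[{"x":0,"y":-0.06,"z":-0.3,"ax":0,"ay":0,"az":0,"gripper":1},{"x":0,"y":-0.1,"z":-0.7,"ax":0,"ay":0,"az":0,"gripper":1},{"x":0,"y":0.5,"z":-0.7,"ax":0,"ay":0,"az":0,"gripper":1},{"x":0,"y":1.2,"z":-0.3,"ax":-4,"ay":0,"az":0,"gripper":1},{"x":0,"y":1.2,"z":-0.2,"ax":-4,"ay":0,"az":0,"gripper":1}]'

```text
clock: 32.97
position: [472.8, -37.2, 20.0]
ee_rot: [-0.418, 0.908, -0.035, 0.013]
contact_force: [1.2, -2.5, 0.2]
gripper_width: -0.1
grasp_force: 0.0
```

Call:
send_rows --targets '[{"x":0,"y":1.0,"z":0,"ax":-2.5,"ay":0,"az":0,"gripper":1},{"x":0,"y":0.5,"z":0,"ax":0,"ay":0,"az":0,"gripper":1},{"x":0,"y":0,"z":0,"ax":0,"ay":0,"az":0,"gripper":1},{"x":0,"y":0,"z":0,"ax":0,"ay":0,"az":0,"gripper":1},{"x":0,"y":0,"z":0,"ax":0,"ay":0,"az":0,"gripper":1}]'

```text
clock: 33.38
position: [462.9, -28.5, 19.0]
ee_rot: [-0.418, 0.908, -0.018, 0.005]
contact_force: [-0.3, -0.2, 0.8]
gripper_width: 0.1
grasp_force: 0.0
```

```bash
python3 -c "
from h import *
goR(hp(-22,-16),10,229.9)"; python3 wg.py | tail -1;python3 meas.py
```

```text
t 33.38 pos [462.9 -28.5  19. ] h -7.8 -19.1 F [-0.3 -0.2  0.8] w 0.1 tz [ 0.024 -0.028 -0.999]
  rotvec(tool now) [-2.1 -0.3 -0.5] shift now-frame cm [-0.29  1.46  0.85] after-rot cm [-0.3   1.43  0.9 ] j [ 0.31  0.35 -0.66  0.07 -0.54 -1.08]
plane deg [-0.01 -0.1 ] corners [24.15, 24.21, 24.22, 24.17]
holder ((472.52783203125, -29.8087158203125), (54.15621566772461, 64.44712829589844), 51.117679595947266) 24.15364465414173 5280
tilt deg (about ..) [-0.05  0.36]
block ((466.7496337890625, -71.46825408935547), (20.59156036376953, 20.364946365356445), 50.075225830078125) [465.9 -71.8  36.2] 1669 h 22.6 -49.7
slope ((466.895263671875, -66.20132446289062), (28.89263343811035, 26.78487777709961), 49.96547317504883) [469.4 -62.3  17.1] 429 h 19.4 -45.5
```

Wedge and holder unchanged and level. Corner 3 next.

Call:
send_rows --targets '[{"x":-0.1,"y":0.4,"z":0.1,"ax":-2,"ay":0,"az":0,"gripper":1},{"x":-0.1,"y":0.6,"z":0.3,"ax":0,"ay":0,"az":0,"gripper":1},{"x":-0.1,"y":0.4,"z":0.4,"ax":0,"ay":0,"az":0,"gripper":1},{"x":0,"y":0,"z":0.3,"ax":0,"ay":0,"az":0,"gripper":1},{"x":0,"y":0,"z":0.1,"ax":0,"ay":0,"az":0,"gripper":1}]'

```text
clock: 34.0
position: [454.2, -16.7, 6.5]
ee_rot: [-0.418, 0.908, -0.002, -0.002]
contact_force: [-0.1, -1.1, 0.7]
gripper_width: -0.2
grasp_force: 0.0
```

Call:
send_rows --targets '[{"x":0,"y":0,"z":0,"ax":0,"ay":0,"az":0,"gripper":1},{"x":0,"y":0,"z":0,"ax":0,"ay":0,"az":0,"gripper":1},{"x":0,"y":0,"z":0,"ax":0,"ay":0,"az":0,"gripper":1},{"x":0,"y":0,"z":0,"ax":0,"ay":0,"az":0,"gripper":1}]'

```text
clock: 34.33
position: [455.4, -16.7, 7.3]
ee_rot: [-0.418, 0.909, -0.001, -0.001]
contact_force: [-0.1, -0.2, -0.1]
gripper_width: -0.3
grasp_force: 0.0
```

```bash
python3 -c "
from h import *
goR(hp(-22,-16),2.5,229.9)"
```

```text
t 34.33 pos [455.4 -16.7   7.3] h -21.1 -14.8 F [-0.1 -0.2 -0.1] w -0.3 tz [-0.001 -0.004 -1.   ]
  rotvec(tool now) [-0.1 -0.2 -0.5] shift now-frame cm [0.12 0.09 0.48] after-rot cm [0.12 0.09 0.48] j [ 0.32  0.38 -0.65  0.01 -0.55 -1.04]
```

Call:
send_rows --targets '[{"x":0.1,"y":0.05,"z":0.2,"ax":0,"ay":0,"az":0,"gripper":1},{"x":0,"y":0,"z":0.15,"ax":0,"ay":0,"az":0,"gripper":1},{"x":0,"y":0,"z":0,"ax":0,"ay":0,"az":0,"gripper":1},{"x":0,"y":0,"z":0.1,"ax":0,"ay":0,"az":0,"gripper":1},{"x":0,"y":0,"z":0,"ax":0,"ay":0,"az":0,"gripper":1}]'

```text
clock: 34.75
position: [454.2, -17.2, 2.7]
ee_rot: [-0.418, 0.909, -0.001, -0.002]
contact_force: [-0.9, 0.3, 0.3]
gripper_width: -0.0
grasp_force: 0.3
```

Call:
send_rows --targets '[{"x":0,"y":0,"z":0.08,"ax":0,"ay":0,"az":0,"gripper":1},{"x":0,"y":0,"z":0,"ax":0,"ay":0,"az":0,"gripper":1}]'

```text
clock: 34.92
position: [454.3, -17.2, 2.5]
ee_rot: [-0.418, 0.909, -0.002, -0.002]
contact_force: [-1.4, 0.6, 6.7]
gripper_width: -0.0
grasp_force: 3.2
```

Call:
send_rows --targets '[{"x":0,"y":0,"z":0.05,"ax":0,"ay":0,"az":0,"gripper":1},{"x":0,"y":0,"z":0,"ax":0,"ay":0,"az":0,"gripper":1},{"x":0,"y":0,"z":0,"ax":0,"ay":0,"az":0,"gripper":1}]'

```text
clock: 35.17
position: [454.3, -17.2, 2.4]
ee_rot: [-0.418, 0.908, -0.002, -0.002]
contact_force: [-1.9, -0.4, 9.4]
gripper_width: -0.2
grasp_force: 4.9
```

Corner 3 is firm. Now corner 4 (+y by 32 mm = tool x −3.2).

Call:
send_rows --targets '[{"x":0,"y":0,"z":-0.3,"ax":0,"ay":0,"az":0,"gripper":1},{"x":-0.3,"y":0,"z":-0.4,"ax":0,"ay":0,"az":0,"gripper":1},{"x":-1.0,"y":0,"z":0,"ax":0,"ay":0,"az":0,"gripper":1},{"x":-1.0,"y":0,"z":0,"ax":0,"ay":0,"az":0,"gripper":1},{"x":-0.6,"y":0,"z":0,"ax":0,"ay":0,"az":0,"gripper":1}]'

```text
clock: 35.58
position: [474.8, 6.2, 8.4]
ee_rot: [-0.418, 0.908, -0.002, -0.001]
contact_force: [-0.8, 0.6, -0.3]
gripper_width: 0.2
grasp_force: 0.0
```

Call:
send_rows --targets '[{"x":-0.3,"y":0,"z":0,"ax":0,"ay":0,"az":0,"gripper":1},{"x":0,"y":0,"z":0,"ax":0,"ay":0,"az":0,"gripper":1},{"x":0,"y":0,"z":0.2,"ax":0,"ay":0,"az":0,"gripper":1},{"x":0,"y":0,"z":0.15,"ax":0,"ay":0,"az":0,"gripper":1},{"x":0,"y":0,"z":0,"ax":0,"ay":0,"az":0,"gripper":1}]'

```text
clock: 36.0
position: [474.3, 6.8, 4.2]
ee_rot: [-0.418, 0.909, -0.001, -0.002]
contact_force: [0.2, 0.2, -0.3]
gripper_width: 0.3
grasp_force: 0.0
```

Call:
send_rows --targets '[{"x":0,"y":0,"z":0.1,"ax":0,"ay":0,"az":0,"gripper":1},{"x":0,"y":0,"z":0,"ax":0,"ay":0,"az":0,"gripper":1}]'

```text
clock: 36.17
position: [474.8, 6.9, 3.6]
ee_rot: [-0.418, 0.909, -0.001, -0.002]
contact_force: [-1.2, 0.7, -0.0]
gripper_width: -0.3
grasp_force: 0.0
```

Call:
send_rows --targets '[{"x":0,"y":0,"z":0.1,"ax":0,"ay":0,"az":0,"gripper":1},{"x":0,"y":0,"z":0,"ax":0,"ay":0,"az":0,"gripper":1}]'

```text
clock: 36.33
position: [475.0, 7.0, 2.7]
ee_rot: [-0.418, 0.909, -0.001, -0.002]
contact_force: [0.5, 0.3, 0.6]
gripper_width: 0.0
grasp_force: 0.0
```

Call:
send_rows --targets '[{"x":0,"y":0,"z":0.05,"ax":0,"ay":0,"az":0,"gripper":1},{"x":0,"y":0,"z":0,"ax":0,"ay":0,"az":0,"gripper":1}]'

```text
clock: 36.5
position: [475.1, 7.1, 2.5]
ee_rot: [-0.418, 0.909, -0.001, -0.002]
contact_force: [-0.7, -0.2, 3.1]
gripper_width: 0.1
grasp_force: 1.4
```

```bash
python3 -c "
from h import *
goR(hp(-22,16),2.5,229.9)"
```

```text
t 36.5 pos [475.1   7.1   2.5] h -21.2 16.1 F [-0.7 -0.2  3.1] w 0.1 tz [-0.002 -0.004 -1.   ]
  rotvec(tool now) [-0.1 -0.2 -0.5] shift now-frame cm [0.01 0.08 0.  ] after-rot cm [0.01 0.08 0.  ] j [ 0.36  0.41 -0.61  0.01 -0.56 -1.07]
```

Call:
send_rows --targets '[{"x":0,"y":0,"z":0.08,"ax":0,"ay":0,"az":0,"gripper":1},{"x":0,"y":0,"z":0,"ax":0,"ay":0,"az":0,"gripper":1},{"x":0,"y":0,"z":0,"ax":0,"ay":0,"az":0,"gripper":1}]'

```text
clock: 36.75
position: [475.2, 7.1, 2.3]
ee_rot: [-0.418, 0.909, -0.002, -0.001]
contact_force: [-2.9, 0.5, 9.1]
gripper_width: -0.2
grasp_force: 4.2
```

Call:
send_rows --targets '[{"x":0,"y":0,"z":-0.3,"ax":0,"ay":0,"az":0,"gripper":1},{"x":0,"y":0,"z":-1,"ax":0,"ay":0,"az":0,"gripper":1},{"x":0,"y":0,"z":-2.5,"ax":0,"ay":0,"az":0,"gripper":1},{"x":0,"y":0,"z":-3.5,"ax":0,"ay":0,"az":0,"gripper":1},{"x":0,"y":0,"z":-3.5,"ax":0,"ay":0,"az":0,"gripper":1}]'

```text
clock: 37.17
position: [474.3, 7.3, 110.0]
ee_rot: [-0.418, 0.909, -0.001, -0.003]
contact_force: [1.0, 0.1, -0.8]
gripper_width: -0.3
grasp_force: 0.0
```

Call:
send_rows --targets '[{"x":0,"y":0,"z":-2.5,"ax":0,"ay":0,"az":0,"gripper":1},{"x":0,"y":0,"z":-1.0,"ax":0,"ay":0,"az":0,"gripper":1},{"x":0,"y":0,"z":0,"ax":0,"ay":0,"az":0,"gripper":1},{"x":0,"y":0,"z":0,"ax":0,"ay":0,"az":0,"gripper":1},{"x":0,"y":0,"z":0,"ax":0,"ay":0,"az":0,"gripper":1}]'

```text
clock: 37.58
position: [474.3, 7.5, 143.2]
ee_rot: [-0.417, 0.909, -0.001, -0.003]
contact_force: [-0.1, -0.0, -0.2]
gripper_width: 0.3
grasp_force: 0.0
```

```bash
python3 wg.py; python3 meas.py
```

```text
t 37.58 pos [474.3   7.5 143.2] h -22.1 15.8 F [-0.1 -0.  -0.2] w 0.3 tz [-0.004 -0.004 -1.   ]
  rotvec(tool now) [ 7.  -7.6 88.9] shift now-frame cm [ 6.43 -4.86 13.71] after-rot cm [-2.48 -6.58 14.27] j [ 0.36  0.2  -0.45  0.   -0.93 -1.07]
slope x [12.  20.8 32.4] y [-58.1 -35.9 -31.8]
holder [-31.1  31.5] [-31.6  31.2]
plane deg [0.01 0.04] corners [24.19, 24.17, 24.16, 24.19]
holder ((478.2895812988281, -22.627525329589844), (73.62468719482422, 64.22337341308594), 50.535804748535156) 24.158845358945744 4340
tilt deg (about ..) [-0.04 -0.01]
block ((466.6099548339844, -71.45640563964844), (19.985849380493164, 20.246234893798828), 49.190704345703125) [466.3 -71.3  36.1] 623 h 22.5 -49.7
slope ((470.4925842285156, -66.26624298095703), (26.75670623779297, 24.17156982421875), 58.741817474365234) [473.9 -60.4  17.3] 216 h 22.2 -43.3
```

All four corners are firm, the holder is level and the wedge is in place. Handing in.

```bash
python3 -c "
from h import *
print(arm.job_done())"
```

```text
the job is handed in; nothing more can be done
None
```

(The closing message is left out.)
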